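# Press a tyre-stack marker strip in the gluing press

## Task

Stand every tyre stack upright on a glue mark of the base strip in the gluing press, one to a mark and well centred, then push the sprung press bar down until its catch holds it shut. Set the adjustable wrench on the hexagon head of the pressure screw, roll its worm until the jaws just fit, and tighten the screw clockwise by a good quarter turn. Leave the press clamped and lay the wrench back flat on its rubber mat, without disturbing the glue bottle or the traffic cone.

Things in the scene. Friction and masses are not known exactly. Their poses are not given: they have to be found in the camera images.
- press: small grey gluing press fixed to the table, bed 175 x 270 x 12 mm; origin on the table under the middle of its row of marks, x away from the robot to the hinge, y along the row. Plywood strip, top 16 mm over the table, four cork glue marks 34 mm wide, fixed in a channel 54 mm wide, walls 34 mm high, ends and 10 mm spacers between marks 28 mm high. Hinge cheeks 80 mm tall, x 58..98, y +-117..127
- mark_0 (a point): centre of a glue mark on top of the strip, y -93 mm in the press frame; marks are 62 mm apart
- mark_1 (a point): centre of a glue mark on top of the strip, y -31 mm in the press frame; marks are 62 mm apart
- mark_2 (a point): centre of a glue mark on top of the strip, y +31 mm in the press frame; marks are 62 mm apart
- mark_3 (a point): centre of a glue mark on top of the strip, y +93 mm in the press frame; marks are 62 mm apart
- press_bar (a joint): hinge of the aluminium press bar (plate 226 mm along y, 8 mm thick, reaching 140 mm from the hinge): 0 shut and level, 1.7 rad open, standing up at the back. Sprung open: push the outer face near its free edge over and down in an arc, 4 to 12 N, most at the end, clear of the screw (y 0) and catch (y +85 mm). At 0 the catch snaps over the edge and holds it (about 0.006)
- press_hinge (a point): middle of the hinge axis of the press bar, 76 mm over the table, 78 mm behind the marks; axes are those of the press; the hinge axis is y
- bar_front (a point): middle of the top (outer) edge of the bar's free end; with the bar shut it lies 62 mm in front of the marks, 80 mm over the table
- catch_tab (a point): tip of the black thumb tab of the sprung catch (press frame x -77, y +85, height 112 mm), 32 mm over the shut bar; pushing it about 5 mm toward the robot frees the bar
- press_screw (a joint): turn of the pressure screw: grows clockwise seen from above (tightening), 0 to 0.3 rad at the start, stop at 2.4 rad, friction 0.10 N m. Four sprung feet under the bar, one over each mark, touch the stacks when the bar is shut; the screw lowers them 1.3 mm a radian and so presses the stacks harder
- screw_head (a point): centre of the top of the screw's steel hexagon head, 24 mm across flats, 16 mm tall, standing in the middle of the bar; bar shut: its top 98 mm, the bar's top 80 mm over the table. Turns with the screw: flats face its +-y and every 60 degrees from there, corners lie along its +-x
- wrench: loose steel adjustable wrench, 190 mm long, 0.25 kg; origin on the underside in the neck, x to the jaws, z up. Handle 22 mm wide, 13 mm thick, x -97 to +12 mm, top 15 mm over the underside, black sleeve x -97 to -7. Head 16 mm thick, x +12 to +91, y -36 to +26. Mass centre near x +26. Fixed jaw face y +12, throat x +61, mouth open to +x
- wrench_mouth (a point): underside of the wrench, x +75 mm: where the centre of a 24 mm hexagon lies when the jaws fit it and a corner touches the throat; axes are those of the wrench; the jaw faces are parallel to x
- wrench_jaw (a joint): gap between the jaw faces in m, 0.004 to 0.036, 0.028 to 0.032 at the start; the loose jaw lies on the wrench's -y side and moves to -y as it opens. 0.024 fits the screw head. It moves only with the worm
- wrench_worm (a joint): turn of the worm in rad: one turn moves the jaw 8 mm, positive opens. The worm is self-locking and needs about 1.5 N along its rim
- worm_top (a point): highest point of the knurled worm wheel (19 mm across, 15 mm long, axis along the wrench's y, x +39 mm), 20 mm over the wrench's underside and 4 mm proud of the head; its knurl grips: press on it with 4 to 10 N and drag toward the jaws (+x) to close them, toward the handle to open them
- tool_mat: black rubber mat 260 (its x) x 100 x 3 mm on which the wrench lies; origin under its middle
- tyre_0: loose stack of three glued model tyres, 37 mm across, 36 mm tall, 30 g, origin at the centre of its underside; two to four of these four are present
- tyre_1: loose stack of three glued model tyres, 37 mm across, 36 mm tall, 30 g, origin at the centre of its underside; two to four of these four are present
- tyre_2: loose stack of three glued model tyres, 37 mm across, 36 mm tall, 30 g, origin at the centre of its underside; two to four of these four are present
- tyre_3: loose stack of three glued model tyres, 37 mm across, 36 mm tall, 30 g, origin at the centre of its underside; two to four of these four are present
- glue: glue bottle 31 mm wide, 86 mm tall, a bystander; origin under it
- cone: orange model traffic cone, foot 26 x 26 mm, 30 mm tall, a bystander in front of the press; origin under it
- press_follower: plate under the press bar, lowered by the screw, that carries the four round sprung feet (30 mm wide); origin in its middle

How it is judged:
On the way, in this order (a step that is already met when the one before it is completed fails the run):
1. every tyre stack present stands upright on a mark of the strip ((horizontal distance between tyre_0 and mark_0 below 0.01 m or horizontal distance between tyre_0 and mark_1 below 0.01 m or horizontal distance between tyre_0 and mark_2 below 0.01 m or horizontal distance between tyre_0 and mark_3 below 0.01 m) and height (world z) of each of tyre_0, tyre_1, tyre_2, tyre_3 below 0.024 m and angle between each of tyre_0, tyre_1, tyre_2, tyre_3's own z axis and vertical below 0.12 rad and (horizontal distance between tyre_1 and mark_0 below 0.01 m or horizontal distance between tyre_1 and mark_1 below 0.01 m or horizontal distance between tyre_1 and mark_2 below 0.01 m or horizontal distance between tyre_1 and mark_3 below 0.01 m) and (horizontal distance between tyre_2 and mark_0 below 0.01 m or horizontal distance between tyre_2 and mark_1 below 0.01 m or horizontal distance between tyre_2 and mark_2 below 0.01 m or horizontal distance between tyre_2 and mark_3 below 0.01 m) and (horizontal distance between tyre_3 and mark_0 below 0.01 m or horizontal distance between tyre_3 and mark_1 below 0.01 m or horizontal distance between tyre_3 and mark_2 below 0.01 m or horizontal distance between tyre_3 and mark_3 below 0.01 m)), for 0.3 s.
2. the press bar is shut and the catch holds it, the fingers off it (value of joint press_bar below 0.03 rad and contact force between the fingers and press_bar below 0.5 N), for 0.4 s.
3. the wrench lies round the hexagon head with its jaws closed to fit (horizontal distance between wrench_mouth and screw_head below 0.01 m and height (world z) of wrench_mouth below 0.096 m and value of joint wrench_jaw between 0.022 and 0.0258 m), for 0.2 s.
4. the screw is tightened, the wrench still on it (value of joint press_screw above 1.4 rad and horizontal distance between wrench_mouth and screw_head below 0.01 m and height (world z) of wrench_mouth below 0.096 m), for 0.1 s.
At the end, for the whole second after the job is handed in: Every stack present stands upright within 10 mm of a mark and is pressed by its foot; the bar is shut in its catch (under 0.03 rad); the screw reads over 1.4 rad; the wrench lies flat and still on its mat, right way up; all released (all of step 1 and value of joint press_bar below 0.03 rad and value of joint press_screw above 1.4 rad and contact force between press_follower and tyre_0 above 0.5 N and contact force between press_follower and tyre_1 above 0.5 N and contact force between press_follower and tyre_2 above 0.5 N and contact force between press_follower and tyre_3 above 0.5 N and x of wrench in the frame of tool_mat between -0.075 and 0.075 m and y of wrench in the frame of tool_mat between -0.045 and 0.045 m and height (world z) of wrench below 0.01 m and angle between wrench's own z axis and vertical below 0.1 rad and linear speed of wrench below 0.02 m/s); the robot touches nothing.
It fails at once if the glue bottle or the cone in front of the press is pushed more than 3 cm, or the bottle is tipped (distance of any of glue, cone from where it was at the start of the episode above 0.03 m or angle between glue's own z axis and vertical above 0.5 rad).
Of tyre_0, tyre_1, tyre_2, tyre_3 only 2 to 4 are there at a start; the rules pass over those that are not, and their reading is None.
At some moment in a run one of tyre_0, tyre_1, tyre_2, tyre_3 may be knocked a few centimetres aside while the robot is not near it.
Once in a run the grip may slacken for a moment while it holds something.
It also fails if it takes over 210 s, if anything falls off the work surface, if the arm or the gripper's body presses on something with over 40 N, if the wrist force passes 120 N, or if a joint passes its speed limit or range.

## Robot

A 7-joint arm with a two-finger parallel gripper is mounted at the origin on the work surface; the furniture and walls round the work are solid. World frame = base frame: x ahead of the robot, y to its left, z up, the work surface at z = 0. Lengths are in m, angles in rad, forces in N, time in s.
With the tool pointing down it reaches from about 0.4 to 0.85 m from the base axis. Payload 4.5 kg.
Tool frame: the origin (TCP) lies at the very end of the fingers, on their centre line; the grasp point (between the pads) lies 19 mm behind it; z points along the fingers, y is the line along which they close (so a half turn about z gives the same grasp; the last joint's range is limited). The gripper opens to 88 mm and grips with 3 to 60 N. Pads are 18 mm wide; open, the fingers measure 123 mm over their backs; the gripper's body (75 mm by 187 mm) begins 45 mm behind the grasp point.
Start: joints at [-1.262, 0.689, -0.195, 1.565, 0.157, 0.902, -0.215], TCP at [0.17, 0.602, 0.239] pointing down, gripper open.
Joint ranges: [-3.01, 3.01], [-0.46, 2.08], [-1.47, 1.51], [0.13, 2.56], [-1, 4.14], [0.04, 2.09], [-2.66, 2.66]. Speed limits (rad/s): [2.57, 2.57, 3.14, 3.14, 3.14, 3.14, 3.14].

## Interface

Orientations are given as a unit quaternion [x, y, z, w].
In Python, from plant import r gives the robot as it stands. The module is installed in compiled form; this text tells all that it offers.
- The arm moves only by the tool step_arm, never from a script. Its argument "increments" is a list of rows, each a list of 2 entries, a list of its own where there are three numbers: the shift along the world's x, y, z in cm, then the turn, a rotation vector about the world's x, y, z in degrees. A call has exactly 10 rows; each row shifts and turns the commanded pose from where the row before left it; what a row does not reach is not made up. A row lasts 1/10 s, in which the tool goes at most 50 mm and 8.59 degrees, less where a joint would pass 70% of its speed; a pose out of reach is approached as far as the arm can. A call is refused whole if a number of a shift passes 5 or a number of a turn 8.59, either way. A call with a gripper value outside its range is refused whole. "fingers" is the opening, from 0 (shut) to 1 (fully open), set as the call begins (left out, the last holds). The fingers move at their own pace and stop on an object; "grip_force" is the grip in N (left out, the last holds). Time passes only in rows, so rows that do not move let the fingers close, or fill a call up. It gives the time, the measured TCP pose, the force, the opening and the grip force at its end, in the units of the state.
- r.get_state(): the state, without advancing time (a new reading comes with each control period).
- r.snapshot(name): name is "scene" or "top" or "wrist"; returns (picture, depth): 400x640x3 uint8, red, green, blue; 400x640 float32, m along the optical axis (not along the pixel's ray), 0 where there is no reading.
- r.calibration(name): a dict with "fov_y" (degrees; the focal length in pixels is half the picture's height over the tangent of half this angle, whatever the lens; pixels are square), "cx", "cy" (the principal point, pixels), "k1" (the pictures are not rectified: a ray, as slopes to the right and down, at radius r is drawn at 1 + k1 r^2 times it, then the intrinsics apply), "R" (3x3) and "t" (3): a world point X has camera coordinates R X + t. Camera axes: x right, y down, z forward; pixel columns grow to the right and rows downward; lengths in m; the calibration is good to about 2 mm. A picture is of the moment at which its call begins: read the wrist's pose just before it. calibration takes no time and is no camera call; for the wrist camera it gives the pose at the moment of the call.
- r.finish_job(): hands the job in; it is judged then, once.
The state is a dict: "clock": time; "q": joint angles; "qd": joint speeds; "joint_torque": joint torques, N m; "tool_pos": TCP position; "eef_rot": TCP orientation; "contact_force": force on the tool from outside, world axes, zero at the start; "moment": the same for the moment, N m; "opening": opening from 0.0 (shut) to 1.0 (fully open); "finger_force": force on a finger pad.
Only numpy, scipy, OpenCV 4.12 (cv2) and the standard library are available. Lean on these libraries where they do the work, as an engineer would, in place of code of your own. Each camera call takes 0.05 s, during which the arm holds its last target. There are 200 camera calls.

## Working session

There is one attempt and no reset: what is moved stays moved. The work goes in short steps, Python scripts to look and compute and a tool call to move; the robot and the scene stay as the last step left them, time stands still between calls to the robot, and variables do not carry over. Pictures are saved under pics/ and viewed, at most 14 in all, crops included, and the job is handed in when it is done.

Besides the shell and the picture viewer there is one more tool, called after ">>>" as name(argument=value, ...), one argument or row to a line, values as JSON. step_arm: Moves the arm, as the interface text tells. Its arguments: {"type":"object","properties":{"increments":{"type":"array","items":{"type":"array"}},"fingers":{"type":"number"},"grip_force":{"type":"number"}},"required":["increments"]}

```bash
mkdir -p pics; cat > h.py <<'E'
import numpy as np, cv2
from plant import r
def snap(n,f=None):
    c=r.calibration(n); p,d=r.snapshot(n)
    if f: cv2.imwrite('pics/'+f,p[...,::-1])
    np.savez('last_'+n,p=p,d=d,**c); return p,d,c
def load(n):
    z=np.load('last_'+n+'.npz'); return z['p'],z['d'],{k:z[k] for k in('fov_y','cx','cy','k1','R','t')}
def ray(c,u,v):
    f=200/np.tan(np.radians(c['fov_y'])/2)
    xd=(np.asarray(u,float)-c['cx'])/f; yd=(np.asarray(v,float)-c['cy'])/f
    x,y=xd.copy(),yd.copy()
    for _ in range(20):
        s=1+c['k1']*(x*x+y*y); x,y=xd/s,yd/s
    return np.stack([x,y,np.ones_like(x)],-1)
def cloud(c,d):
    v,u=np.mgrid[:400,:640]; P=ray(c,u,v)*d[...,None]
    return (P-c['t'])@c['R']          # world; invalid where d==0
def at_z(c,u,v,z):
    D=ray(c,u,v)@c['R']; o=-c['R'].T@c['t']
    return o+D*((z-o[2])/D[...,2])[...,None]
def proj(c,X):
    f=200/np.tan(np.radians(c['fov_y'])/2)
    P=np.asarray(X)@c['R'].T+c['t']; x=P[...,0]/P[...,2];y=P[...,1]/P[...,2]
    s=1+c['k1']*(x*x+y*y); return np.stack([f*x*s+c['cx'],f*y*s+c['cy']],-1)
E
python3 - <<'E'
from h import *
for n in('scene','top','wrist'):
    p,d,c=snap(n,n+'0.png'); print(n,c['fov_y'],c['k1'],(-c['R'].T@c['t']).round(3),c['R'][2].round(2))
s=r.get_state(); print({k:np.round(v,3) for k,v in s.items()})
a=cv2.imread('pics/top0.png');cv2.imwrite('pics/top0b.png',cv2.resize(a,(800,500)))
E
```

```text
scene 49.0393563506173 0.0021748012417714536 [-0.209 -0.665  0.72 ] [ 0.63  0.55 -0.55]
top 48.2198825654352 -0.10761789049944119 [ 0.288 -0.01   1.167] [ 0.19 -0.01 -0.98]
wrist 66.81411136258073 -0.05198412561476135 [0.091 0.624 0.384] [ 0.3  -0.09 -0.95]
{'clock': np.float64(0.15), 'q': array([-1.262,  0.69 , -0.195,  1.566,  0.157,  0.903, -0.215]), 'qd': array([ 0.   , -0.002, -0.001, -0.004, -0.   ,  0.001,  0.001]), 'joint_torque': array([-2.0000e-03, -5.2786e+01, -1.2690e+00, -1.5359e+01, -5.3000e-02,
        4.0000e-03,  0.0000e+00]), 'tool_pos': array([0.17 , 0.601, 0.238]), 'eef_rot': array([ 0.137,  0.991, -0.001, -0.   ]), 'contact_force': array([ 0.973,  0.815, -0.369]), 'moment': array([-0.014, -0.032,  0.005]), 'finger_force': np.float64(0.0), 'opening': np.float64(1.002)}
```

View pics/top0b.png

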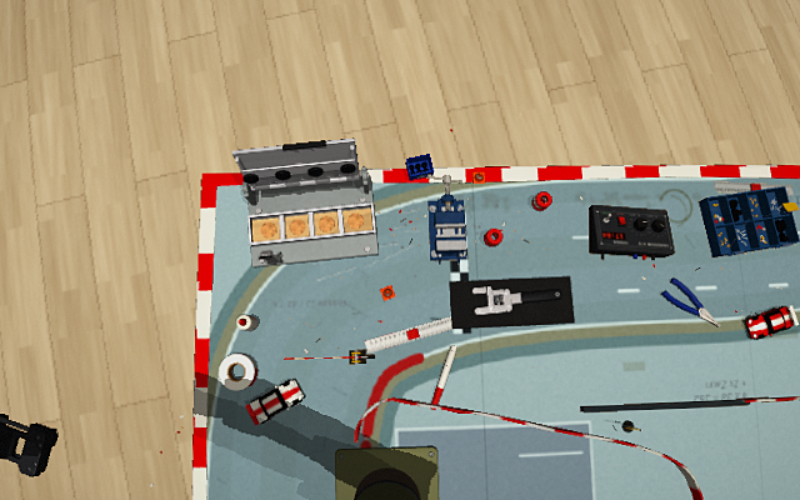

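View pics/scene0.png

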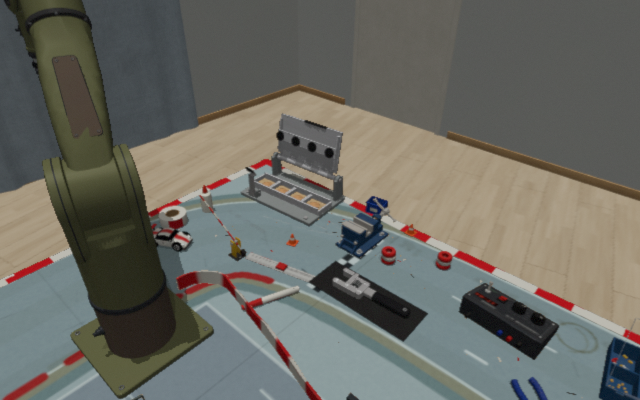

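The top view (800-px scale) shows the press at about (310,205) with its bar open and the marks at (266..357,225). There are two red-and-white tyre stacks, at (494,237) and (543,200). The wrench lies on its mat around (510,300), the glue bottle is at (247,322) and the cone at (388,293). A blue vise stands between the press and the tyres.

```bash
python3 - <<'E'
from h import *
p,d,c=load('top')
a=cv2.cvtColor(p,cv2.COLOR_RGB2BGR)
A=cv2.resize(a[105:220,180:320],None,fx=5.7,fy=5.2,interpolation=2)
cv2.imwrite('pics/A.png',cv2.resize(a[105:220,180:310],(780,690))[:600])
cv2.imwrite('pics/B.png',cv2.resize(a[140:265,340:470],(624,600)))
for n,u,v,z in [('t',494,237,.036),('t',543,200,.036),('glue',247,322,.08),('cone',388,293,.03),('m0',266,229,.016),('m1',298,226,.016),('m2',328,223,.016),('m3',357,220,.016),('mat',453,282,.003),('mat',571,276,.003),('mat',575,322,.003),('mat',455,328,.003),('vise',447,180,.05),('vise',447,255,.05),('bed',251,267,.012),('bed',379,256,.012)]:
    print(n,at_z(c,u*.8,v*.8,z).round(3))
W=cloud(c,d); 
for n in('top','scene'):
  p,d,c=load(n);W=cloud(c,d);W[d==0]=np.nan
  red=(p[...,0]>130)&(p[...,1]<70)&(p[...,2]<70)&(W[...,2]>.015)&(W[...,2]<.06)
  k,l,st,ce=cv2.connectedComponentsWithStats(red.astype('uint8'))
  for i in range(1,k):
    if st[i,4]>12: print(n,ce[i].round(1),st[i,4],np.nanmedian(W[l==i],0).round(3),np.nanmax(W[l==i],0).round(3))
E
```

```text
t [ 0.523 -0.231  0.036]
t [ 0.6   -0.341  0.036]
glue [0.355 0.267 0.08 ]
cone [ 0.412 -0.009  0.03 ]
m0 [0.555 0.247 0.016]
m1 [0.56  0.179 0.016]
m2 [0.565 0.115 0.016]
m3 [0.57  0.054 0.016]
mat [ 0.435 -0.146  0.003]
mat [ 0.441 -0.399  0.003]
mat [ 0.344 -0.4    0.003]
mat [ 0.339 -0.146  0.003]
vise [ 0.644 -0.137  0.05 ]
vise [ 0.484 -0.13   0.05 ]
bed [0.474 0.278 0.012]
bed [0.492 0.009 0.012]
top [434.9 159.3] 86 [ 0.603 -0.342  0.034] [ 0.621 -0.327  0.042]
top [497.5 175.7] 19 [ 0.554 -0.508  0.039] [ 0.56  -0.502  0.048]
top [395.3 188.7] 92 [ 0.525 -0.232  0.035] [ 0.541 -0.217  0.04 ]
top [626.6 248.4] 24 [ 0.349 -0.868  0.025] [ 0.355 -0.859  0.03 ]
top [620.  252.9] 25 [ 0.336 -0.836  0.038] [ 0.341 -0.823  0.042]
top [605.3 256.6] 48 [ 0.329 -0.802  0.022] [ 0.341 -0.782  0.028]
top [630.2 258.5] 20 [ 0.321 -0.875  0.024] [ 0.327 -0.867  0.03 ]
top [622.6 260.8] 25 [ 0.315 -0.841  0.038] [ 0.32  -0.827  0.041]
top [608.1 265.5] 45 [ 0.306 -0.807  0.022] [ 0.311 -0.79   0.027]
top [279.7 285.4] 13 [0.286 0.069 0.056] [0.286 0.078 0.059]
top [231.6 314.3] 59 [0.216 0
[... 407 characters left out ...]
0.129 -0.334  0.039]
top [498.9 354.1] 27 [ 0.098 -0.473  0.034] [ 0.104 -0.453  0.037]
top [539.  368.5] 27 [ 0.055 -0.579  0.033] [ 0.067 -0.556  0.038]
scene [181.1 237.8] 29 [0.217 0.191 0.026] [0.227 0.208 0.033]
scene [388.3 250.5] 65 [ 0.523 -0.236  0.035] [ 0.54  -0.222  0.039]
scene [445.  255.7] 65 [ 0.6   -0.349  0.035] [ 0.616 -0.332  0.04 ]
scene [228.6 280.3] 28 [ 0.196 -0.031  0.034] [ 0.202 -0.004  0.036]
scene [256.9 300.4] 15 [ 0.211 -0.11   0.016] [ 0.218 -0.105  0.018]
scene [252.4 309.2] 36 [ 0.176 -0.135  0.034] [ 0.196 -0.103  0.037]
scene [282.9 348. ] 47 [ 0.15  -0.256  0.035] [ 0.157 -0.231  0.038]
scene [313.7 391.4] 40 [ 0.124 -0.358  0.034] [ 0.13  -0.336  0.037]
```

View pics/A.png

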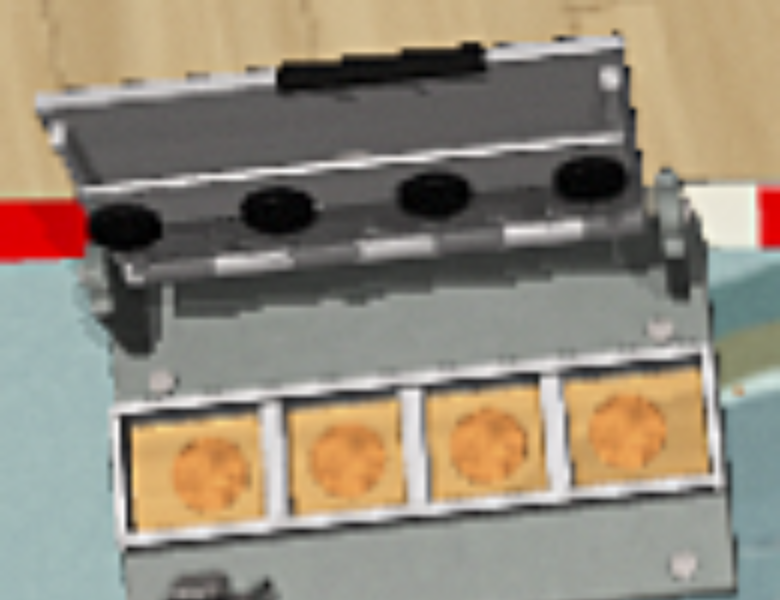

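View pics/B.png

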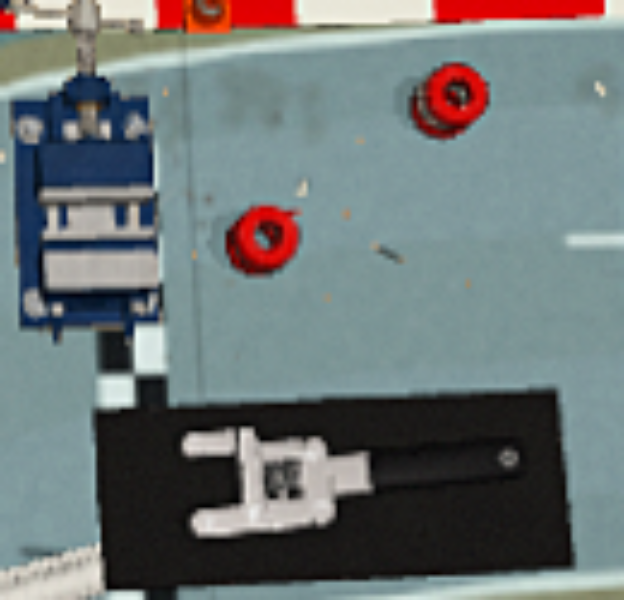

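The crop shows the mark centres at top-image pixels of about (215,184), (237.8,181.7), (261.3,179.2) and (284.5,176.7), with the catch at the left front. In the other crop the wrench jaws point left (+y) and both stacks stand free.

I'll move to a hover over stack A and measure the heights from the stored depth.

>>> step_arm(
  increments=[
    [[4,-4,0],[0,0,2]],
    [[4,-4,0],[0,0,2]],
    [[4,-4,0],[0,0,2]],
    [[4,-4,0],[0,0,2]],
    [[4,-4,0],[0,0,2]],
    [[4,-4,0],[0,0,2]],
    [[3,-4.5,0],[0,0,2]],
    [[1,-5,0],[0,0,2]],
    [[0.5,-5,0],[0,0,2]],
    [[0.5,-5,0],[0,0,2]],
  ],
  fingers=1,
)

```text
clock: 1.15
tool_pos: [0.4293, 0.1972, 0.2386]
eef_rot: [-0.038, 0.999, -0.0, -0.0]
contact_force: [0.9, -0.5, -0.8]
opening: 1.002
finger_force: 0.0
```

```bash
python3 - <<'E'
from h import *
p,d,c=load('top'); W=cloud(c,d)
M=at_z(c,np.array([284.5,261.3,237.8,215.])+-.4,np.array([176.7,179.2,181.7,184.])-.4,.016)
print(M.round(4))
o=M.mean(0); y=np.polyfit([-93,-31,31,93],M[:,:2],1)[0]*1000; print('origin',o[:2].round(4),'len',np.hypot(*y),'yaw',np.degrees(np.arctan2(-y[0],y[1])))
v=W[(W[...,0]>.47)&(W[...,0]<.72)&(W[...,1]<-.08)&(W[...,1]>-.19)&(W[...,2]>.02)]
print('vise',np.percentile(v,[0,2,98,100],axis=0).round(3))
E
```

```text
[[0.5691 0.0579 0.016 ]
 [0.5637 0.1194 0.016 ]
 [0.5583 0.1818 0.016 ]
 [0.5534 0.2425 0.016 ]]
origin [0.5611 0.1504] len 0.9975845284291196 yaw 4.853505359917273
vise [[ 0.479 -0.17   0.02 ]
 [ 0.488 -0.165  0.023]
 [ 0.701 -0.093  0.073]
 [ 0.709 -0.08   0.078]]
```

```bash
python3 - <<'E'
from h import *
p,d,c=snap('wrist','w1.png')
o=np.array([.5611,.1504]);a=np.radians(4.85);X=np.array([np.cos(a),np.sin(a)]);Y=np.array([-X[1],X[0]])
for m in(-93,-31,31,93): print(proj(c,[*(o+Y*m/1000),.016]).round(1))
E
```

```text
[207.7 259.5]
[252.1 259.5]
[297.1 259.2]
[342.2 258.9]
```

View pics/w1.png

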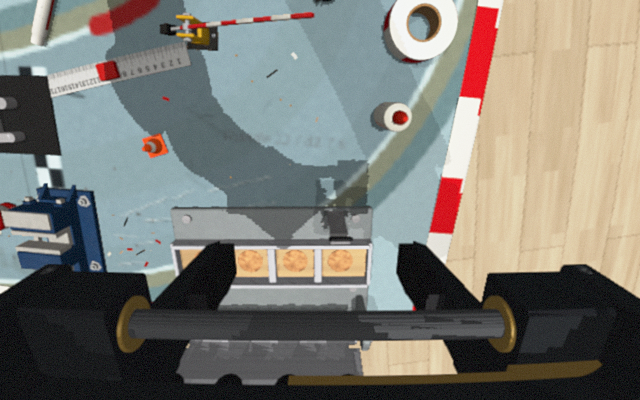

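The wrist view shows the marks at (252,260), (295,261) and (340,261), which matches the fitted press pose to about 2 mm. Next I go to stack A.

>>> step_arm(
  increments=[
    [[0.9,-4.2,0],[0,0,-7.4]],
    [[0.9,-4.2,0],[0,0,-7.4]],
    [[0.9,-4.2,0],[0,0,-7.4]],
    [[0.9,-4.2,0],[0,0,-7.4]],
    [[0.9,-4.2,0],[0,0,-7.4]],
    [[0.9,-4.2,0],[0,0,-7.4]],
    [[0.9,-4.2,0],[0,0,-7.4]],
    [[0.9,-4.2,0],[0,0,-7.4]],
    [[0.9,-4.2,0],[0,0,-7.4]],
    [[0.9,-4.2,0],[0,0,-7.4]],
  ],
)

```text
clock: 2.2
tool_pos: [0.5194, -0.2221, 0.2387]
eef_rot: [0.574, 0.819, 0.0, -0.0]
contact_force: [1.4, -0.3, 0.4]
opening: 1.001
finger_force: 0.0
```

```bash
cat > tyres.py <<'E'
from h import *
def find(n):
  p,d,c=snap(n); W=cloud(c,d); W[d==0]=np.nan
  red=(p[...,0]>90)&(p[...,1]<.45*p[...,0])&(p[...,2]<.45*p[...,0])&(W[...,2]>.012)&(W[...,2]<.06)&(W[...,1]<.3)&(W[...,1]>-.5)&(W[...,0]>.45)&(W[...,0]<.75)
  k,l,st,ce=cv2.connectedComponentsWithStats(red.astype('uint8'))
  for i in range(1,k):
    if st[i,4]>25:
      Q=W[(l==i)]; T=Q[Q[:,2]>np.nanpercentile(Q[:,2],90)-.006][:,:2].astype('float32')
      (x,y),rr=cv2.minEnclosingCircle(T); print(n,ce[i].round(0),st[i,4],'c',round(x,4),round(y,4),'r',round(rr,4),'z',np.nanpercentile(Q[:,2],90).round(3))
E
python3 - <<'E'
from tyres import *
s=r.get_state();print(s['tool_pos'].round(4),s['eef_rot'].round(3))
find('wrist');find('top')
cv2.imwrite('pics/w2.png',load('wrist')[0][...,::-1])
E
```

```text
[ 0.5194 -0.2221  0.2387] [ 0.574  0.819  0.    -0.   ]
wrist [318. 183.] 530 c 0.5266 -0.2349 r 0.0175 z 0.037
wrist [426. 203.] 48 c 0.6657 -0.2141 r 0.0041 z 0.03
wrist [343. 277.] 410 c 0.6044 -0.3447 r 0.0173 z 0.037
wrist [250. 350.] 39 c 0.5193 -0.4935 r 0.0084 z 0.049
top [395. 189.] 107 c 0.5243 -0.232 r 0.0174 z 0.037
```

View pics/w2.png

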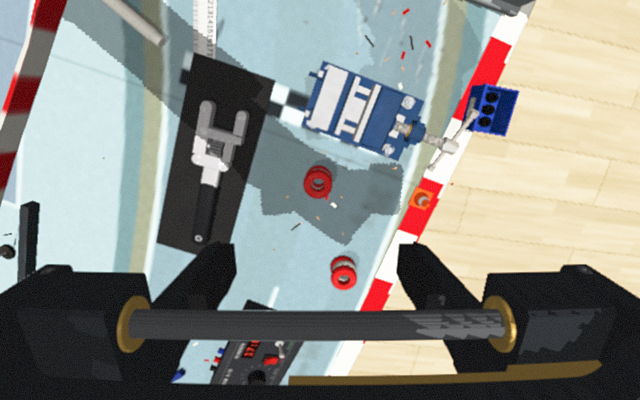

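The wrist view shows stack A at (318,183) and stack B at (343,277). No other stacks are visible. I'll descend on A.

>>> step_arm(
  increments=[
    [[0.6,-1.1,-2],[0,0,0]],
    [[0,0,-3],[0,0,0]],
    [[0,0,-3],[0,0,0]],
    [[0,0,-3],[0,0,0]],
    [[0,0,-3],[0,0,0]],
    [[0,0,-3],[0,0,0]],
    [[0,0,-2.5],[0,0,0]],
    [[0,0,-1.5],[0,0,0]],
    [[0,0,-0.9],[0,0,0]],
    [[0,0,0],[0,0,0]],
  ],
  fingers=0.75,
)

```text
clock: 3.3
tool_pos: [0.525, -0.2312, 0.0191]
eef_rot: [0.572, 0.821, -0.0, -0.001]
contact_force: [-0.5, -0.2, -0.2]
opening: 0.75
finger_force: 0.0
```

>>> step_arm(
  increments=[
    [[0,0,0],[0,0,0]],
    [[0,0,0],[0,0,0]],
    [[0,0,0],[0,0,0]],
    [[0,0,0],[0,0,0]],
    [[0,0,0],[0,0,0]],
    [[0,0,0],[0,0,0]],
    [[0,0,0],[0,0,0]],
    [[0,0,0],[0,0,0]],
    [[0,0,0.5],[0,0,0]],
    [[0,0,1.5],[0,0,0]],
  ],
  fingers=0.3,
  grip_force=20,
)

```text
clock: 4.3
tool_pos: [0.5242, -0.2312, 0.0392]
eef_rot: [0.572, 0.82, -0.0, -0.001]
contact_force: [-0.1, 0.2, -1.2]
opening: 0.384
finger_force: 19.9
```

>>> step_arm(
  increments=[
    [[0,0,4],[0,0,0]],
    [[0,0,4],[0,0,0]],
    [[0,0,4],[0,0,0]],
    [[0.4,2,0],[0,0,7.5]],
    [[0.4,3,0],[0,0,7.5]],
    [[0.4,3,0],[0,0,7.5]],
    [[0.4,3,0],[0,0,7.5]],
    [[0.4,3,0],[0,0,7.5]],
    [[0.4,3,0],[0,0,7.5]],
    [[0.4,3,0],[0,0,7.5]],
  ],
)

```text
clock: 5.3
tool_pos: [0.5532, -0.0307, 0.1607]
eef_rot: [0.147, 0.989, -0.0, 0.0]
contact_force: [-0.0, 0.3, -0.8]
opening: 0.381
finger_force: 19.9
```

>>> step_arm(
  increments=[
    [[0,3,0],[0,0,7.5]],
    [[0,3,0],[0,0,7.5]],
    [[0.2,3,0],[0,0,7.5]],
    [[0.2,3,0],[0,0,0]],
    [[0.1,3,0],[0,0,0]],
    [[0,3,0],[0,0,0]],
    [[0,2,0],[0,0,0]],
    [[0,1,0],[0,0,0]],
    [[0,0,-2],[0,0,0]],
    [[0,0,-2],[0,0,0]],
  ],
)

```text
clock: 6.3
tool_pos: [0.5589, 0.1778, 0.1204]
eef_rot: [-0.046, 0.999, -0.0, 0.001]
contact_force: [0.4, -0.6, -0.3]
opening: 0.383
finger_force: 19.9
```

>>> step_arm(
  increments=[
    [[-0.1,0.3,0],[0,0,0]],
    [[0,0,-2],[0,0,0]],
    [[0,0,-2],[0,0,0]],
    [[0,0,-2],[0,0,0]],
    [[0,0,-1],[0,0,0]],
    [[0,0,-0.7],[0,0,0]],
    [[0,0,-0.4],[0,0,0]],
    [[0,0,-0.2],[0,0,0]],
    [[0,0,0],[0,0,0]],
    [[0,0,0],[0,0,0]],
  ],
)

```text
clock: 7.3
tool_pos: [0.5576, 0.1814, 0.0373]
eef_rot: [-0.046, 0.999, 0.0, 0.0]
contact_force: [0.5, 0.1, 0.7]
opening: 0.382
finger_force: 19.9
```

>>> step_arm(
  increments=[
    [[0,0,-0.1],[0,0,0]],
    [[0,0,-0.1],[0,0,0]],
    [[0,0,-0.1],[0,0,0]],
    [[0,0,0],[0,0,0]],
    [[0,0,0],[0,0,0]],
    [[0,0,0],[0,0,0]],
    [[0,0,0],[0,0,0]],
    [[0,0,0],[0,0,0]],
    [[0,0,0],[0,0,0]],
    [[0,0,0],[0,0,0]],
  ],
)

```text
clock: 8.3
tool_pos: [0.5577, 0.1814, 0.0361]
eef_rot: [-0.046, 0.999, 0.0, 0.001]
contact_force: [-3.0, -1.3, 17.1]
opening: 0.382
finger_force: 20.1
```

>>> step_arm(
  increments=[
    [[0,0,0],[0,0,0]],
    [[0,0,0],[0,0,0]],
    [[0,0,0],[0,0,0]],
    [[0,0,0],[0,0,0]],
    [[0,0,0.5],[0,0,0]],
    [[0,0,2],[0,0,0]],
    [[0,0,3],[0,0,0]],
    [[0,0,3],[0,0,0]],
    [[0,-1,3],[0,0,0]],
    [[-2,-2,2],[0,0,0]],
  ],
  fingers=0.65,
)

```text
clock: 9.3
tool_pos: [0.54, 0.1533, 0.1712]
eef_rot: [-0.046, 0.999, 0.002, 0.003]
contact_force: [0.7, 0.1, -0.8]
opening: 0.654
finger_force: 0.0
```

```bash
python3 - <<'E'
from tyres import *
s=r.get_state();print(s['tool_pos'].round(4),s['eef_rot'].round(3))
find('wrist');find('top')
cv2.imwrite('pics/w3.png',load('top')[0][100:220,170:330,::-1])
E
```

```text
[0.54   0.1533 0.1712] [-0.046  0.999  0.002  0.003]
wrist [343. 212.] 1006 c 0.5615 0.1818 r 0.0176 z 0.053
top [435. 159.] 104 c 0.6025 -0.3425 r 0.0179 z 0.037
```

Stack A stands at (.5615,.1818), about 3 mm off its mark. Now stack B.

>>> step_arm(
  increments=[
    [[0,-4,0],[0,0,0]],
    [[0,-5,0],[0,0,0]],
    [[0,-5,0],[0,0,0]],
    [[0,-5,0],[0,0,0]],
    [[1,-5,0],[0,0,0]],
    [[1,-5,0],[0,0,0]],
    [[1,-5,0],[0,0,0]],
    [[1,-5,0],[0,0,0]],
    [[1,-5,0],[0,0,0]],
    [[1.3,-5,0],[0,0,0]],
  ],
  fingers=0.75,
)

```text
clock: 10.4
tool_pos: [0.5987, -0.3343, 0.1681]
eef_rot: [-0.046, 0.999, 0.0, -0.0]
contact_force: [1.3, -0.2, 0.3]
opening: 0.749
finger_force: 0.0
```

```bash
python3 - <<'E'
from tyres import *
s=r.get_state();print(s['tool_pos'].round(4),s['eef_rot'].round(3))
find('wrist');find('top')
E
```

```text
[ 0.5987 -0.3343  0.1681] [-0.046  0.999  0.    -0.   ]
wrist [137.  85.] 92 c 0.5192 -0.4933 r 0.0067 z 0.05
wrist [163.  91.] 240 c 0.5215 -0.4702 r 0.0093 z 0.049
wrist [303. 192.] 801 c 0.6039 -0.346 r 0.0172 z 0.037
wrist [420. 255.] 74 c 0.6647 -0.215 r 0.0039 z 0.03
top [435. 160.] 96 c 0.6033 -0.3428 r 0.0176 z 0.037
top [235. 179.] 146 c 0.5594 0.1856 r 0.0171 z 0.053
```

>>> step_arm(
  increments=[
    [[0.5,-1,-1],[0,0,0]],
    [[0,0,-2.5],[0,0,0]],
    [[0,0,-2.5],[0,0,0]],
    [[0,0,-2.5],[0,0,0]],
    [[0,0,-2.5],[0,0,0]],
    [[0,0,-2],[0,0,0]],
    [[0,0,-1],[0,0,0]],
    [[0,0,-0.8],[0,0,0]],
    [[0,0,0],[0,0,0]],
    [[0,0,0],[0,0,0]],
  ],
)

```text
clock: 11.5
tool_pos: [0.6045, -0.3421, 0.0214]
eef_rot: [-0.046, 0.999, -0.0, 0.001]
contact_force: [0.4, 0.5, -0.3]
opening: 0.748
finger_force: 0.0
```

>>> step_arm(
  increments=[
    [[0,0,0],[0,0,0]],
    [[0,0,0],[0,0,0]],
    [[0,0,0],[0,0,0]],
    [[0,0,0],[0,0,0]],
    [[0,0,0],[0,0,0]],
    [[0,0,0],[0,0,0]],
    [[0,0,0],[0,0,0]],
    [[0,0,0],[0,0,0]],
    [[0,0,0.5],[0,0,0]],
    [[0,0,1.5],[0,0,0]],
  ],
  fingers=0.3,
  grip_force=20,
)

```text
clock: 12.5
tool_pos: [0.6024, -0.3412, 0.0395]
eef_rot: [-0.046, 0.999, 0.001, -0.002]
contact_force: [0.5, -0.4, -1.0]
opening: 0.379
finger_force: 20.0
```

>>> step_arm(
  increments=[
    [[0,0,4],[0,0,0]],
    [[0,0,4],[0,0,0]],
    [[-0.4,2,4],[0,0,0]],
    [[-0.6,4,0],[0,0,0]],
    [[-0.6,5,0],[0,0,0]],
    [[-0.6,5,0],[0,0,0]],
    [[-0.6,5,0],[0,0,0]],
    [[-0.6,5,0],[0,0,0]],
    [[0,5,0],[0,0,0]],
    [[0,5,0],[0,0,0]],
  ],
)

```text
clock: 13.5
tool_pos: [0.5697, 0.0185, 0.1618]
eef_rot: [-0.046, 0.999, 0.0, 0.0]
contact_force: [1.1, 0.3, -1.0]
opening: 0.388
finger_force: 20.0
```

>>> step_arm(
  increments=[
    [[0,2,0],[0,0,0]],
    [[0,1.4,0],[0,0,0]],
    [[0,0.4,0],[0,0,0]],
    [[0,0,-2],[0,0,0]],
    [[0,0,-2],[0,0,0]],
    [[0,0,-2],[0,0,0]],
    [[0,0,0],[0,0,0]],
    [[0,0,0],[0,0,0]],
    [[0,0,0],[0,0,0]],
    [[0,0,0],[0,0,0]],
  ],
)

```text
clock: 14.5
tool_pos: [0.5707, 0.0541, 0.1018]
eef_rot: [-0.045, 0.999, 0.0, 0.001]
contact_force: [0.1, 0.2, -0.1]
opening: 0.385
finger_force: 20.0
```

>>> step_arm(
  increments=[
    [[-0.2,0.3,-2],[0,0,0]],
    [[0,0,-2],[0,0,0]],
    [[0,0,-1],[0,0,0]],
    [[0,0,-0.6],[0,0,0]],
    [[0,0,-0.4],[0,0,0]],
    [[0,0,-0.2],[0,0,0]],
    [[0,0,-0.2],[0,0,0]],
    [[0,0,-0.1],[0,0,0]],
    [[0,0,0],[0,0,0]],
    [[0,0,0],[0,0,0]],
  ],
)

```text
clock: 15.5
tool_pos: [0.5685, 0.0573, 0.037]
eef_rot: [-0.046, 0.999, -0.0, 0.001]
contact_force: [-1.1, -1.7, 6.6]
opening: 0.386
finger_force: 20.0
```

Contact at 6.6 N, so it's seated. I release it and back off.

>>> step_arm(
  increments=[
    [[0,0,0],[0,0,0]],
    [[0,0,0],[0,0,0]],
    [[0,0,0],[0,0,0]],
    [[0,0,0],[0,0,0]],
    [[0,0,0.5],[0,0,0]],
    [[0,0,2],[0,0,0]],
    [[0,0,3],[0,0,0]],
    [[0,0,3],[0,0,0]],
    [[0,0,3],[0,0,0]],
    [[-3,0,3],[0,0,0]],
  ],
  fingers=0.65,
)

```text
clock: 16.5
tool_pos: [0.5412, 0.0576, 0.1824]
eef_rot: [-0.045, 0.999, 0.001, 0.003]
contact_force: [-0.3, 0.3, 0.4]
opening: 0.65
finger_force: 0.0
```

>>> step_arm(
  increments=[
    [[-4,0,3],[0,0,0]],
    [[-3,1,3],[0,0,0]],
    [[-3,1,3],[0,0,0]],
    [[0,1,2],[0,0,0]],
    [[0,1,0],[0,0,0]],
    [[0,1,0],[0,0,0]],
    [[0,0,0],[0,0,0]],
    [[0,0,0],[0,0,0]],
    [[0,0,0],[0,0,0]],
    [[0,0,0],[0,0,0]],
  ],
  fingers=0,
)

```text
clock: 17.5
tool_pos: [0.4379, 0.1068, 0.2901]
eef_rot: [-0.045, 0.999, -0.0, -0.001]
contact_force: [-0.5, -0.2, -0.5]
opening: 0.005
finger_force: 0.0
```

```bash
python3 - <<'E'
from tyres import *
s=r.get_state();print(s['tool_pos'].round(4),s['eef_rot'].round(3))
find('wrist');find('top')
p,d,c=load('wrist'); cv2.imwrite('pics/w4.png',p[...,::-1])
W=cloud(c,d)
o=np.array([.5611,.1504]);a=np.radians(4.85);X=np.array([np.cos(a),np.sin(a)]);Y=np.array([-X[1],X[0]])
for n in('wrist','top'):
  p,d,c=load(n);W=cloud(c,d); W[d==0]=np.nan
  q=W[...,:2]-o; px=q@X;py=q@Y;z=W[...,2]
  m=(abs(py)<.11)&(px>.02)&(px<.16)&(z>.10)&(z<.24)
  P=np.c_[px[m],py[m],z[m]]; print(n,np.percentile(P,[0,5,50,95,100],axis=0).round(3).tolist())
  for lo in np.arange(.1,.24,.02):
    Q=P[(P[:,2]>lo)&(P[:,2]<lo+.02)]
    if len(Q):print(round(lo,2),len(Q),Q.min(0).round(3),Q.max(0).round(3))
E
```

```text
[0.4379 0.1068 0.2901] [-0.045  0.999 -0.    -0.001]
wrist [278. 237.] 71 c 0.5614 0.06 r 0.0154 z 0.028
wrist [358. 239.] 65 c 0.5545 0.1809 r 0.0151 z 0.028
wrist [274. 252.] 402 c 0.5682 0.0583 r 0.0177 z 0.053
wrist [360. 254.] 392 c 0.5622 0.1819 r 0.0182 z 0.053
wrist [107. 282.] 36 c 0.6656 -0.2131 r 0.0046 z 0.029
top [282. 172.] 83 c 0.5664 0.0602 r 0.017 z 0.054
wrist [[0.064, -0.056, 0.127], [0.066, -0.052, 0.145], [0.079, -0.031, 0.165], [0.093, -0.01, 0.172], [0.095, -0.007, 0.174]]
0.12 35 [ 0.083 -0.054  0.127] [ 0.087 -0.008  0.132]
0.14 406 [ 0.064 -0.054  0.142] [ 0.08  -0.008  0.16 ]
0.16 943 [ 0.065 -0.056  0.16 ] [ 0.095 -0.007  0.174]
top [[0.063, -0.11, 0.1], [0.067, -0.103, 0.143], [0.093, -0.03, 0.18], [0.104, 0.1, 0.215], [0.108, 0.11, 0.219]]
0.1 85 [ 0.07  -0.109  0.1  ] [0.083 0.002 0.119]
0.12 7 [ 0.072 -0.11   0.12 ] [ 0.084 -0.06   0.139]
0.14 258 [ 0.063 -0.109  0.14 ] [0.092 0.109 0.16 ]
0.16 624 [ 0.063 -0.11   0.16 ] [0.096 0.108 0.18 ]
0.18 382 [ 0.083 -0.11   0.18 ] [0.101 0.109 0.2  ]
0.2 599 [ 0.087 -0.11   0.2  ] [0.108 0.11  0.219]
```

View pics/w4.png

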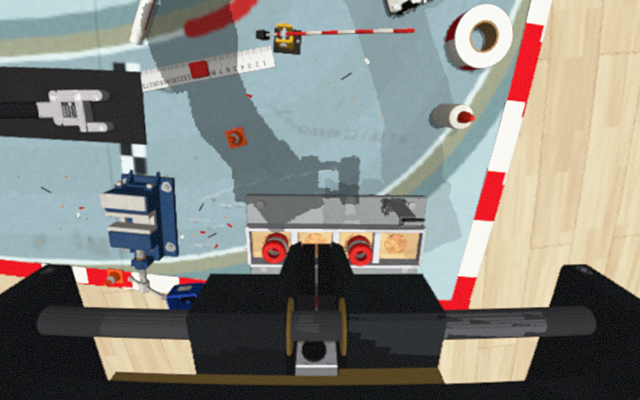

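Both stacks stand centred on their marks, seen at (274,252) and (360,254). Next I take the closed fingers behind the open bar at press y = -80 mm.

>>> step_arm(
  increments=[
    [[4,-0.4,0],[0,0,0]],
    [[4.5,-0.4,0],[0,0,0]],
    [[4.5,-0.4,0],[0,0,0]],
    [[4.5,-0.4,0],[0,0,0]],
    [[4.5,-0.4,0],[0,0,0]],
    [[4,-0.4,0],[0,0,0]],
    [[0,0,-3],[0,0,0]],
    [[0,0,-3],[0,0,0]],
    [[0,0,-3],[0,0,0]],
    [[0,0,0],[0,0,0]],
  ],
)

```text
clock: 18.6
tool_pos: [0.6948, 0.0821, 0.1957]
eef_rot: [-0.046, 0.999, -0.001, -0.005]
contact_force: [0.2, -0.2, 0.2]
opening: 0.008
finger_force: 0.0
```

>>> step_arm(
  increments=[
    [[-1.15,-0.1,0],[0,0,0]],
    [[-1.15,-0.1,0],[0,0,0]],
    [[-1.15,-0.1,0],[0,0,0]],
    [[-1.15,-0.1,0],[0,0,0]],
    [[-1.15,-0.1,0],[0,0,0]],
    [[-1,-0.1,-0.2],[0,0,0]],
    [[-1.1,-0.1,-0.3],[0,0,0]],
    [[-1,-0.1,-0.4],[0,0,0]],
    [[-1,-0.1,-0.45],[0,0,0]],
    [[-0.9,-0.1,-0.55],[0,0,0]],
  ],
)

```text
clock: 19.6
tool_pos: [0.5925, 0.0741, 0.1844]
eef_rot: [-0.046, 0.999, 0.001, 0.003]
contact_force: [0.9, -0.6, 2.1]
opening: 0.006
finger_force: 1.2
```

>>> step_arm(
  increments=[
    [[-0.8,-0.1,-0.6],[0,0,0]],
    [[-0.8,-0.1,-0.7],[0,0,0]],
    [[-0.8,-0.1,-0.75],[0,0,0]],
    [[-0.65,0,-0.85],[0,0,0]],
    [[-0.65,0,-0.85],[0,0,0]],
    [[-0.5,0,-0.95],[0,0,0]],
    [[-0.5,0,-0.95],[0,0,0]],
    [[-0.3,0,-1],[0,0,0]],
    [[-0.3,0,-1],[0,0,0]],
    [[-0.1,0,-0.5],[0,0,0]],
  ],
)

```text
clock: 20.6
tool_pos: [0.5364, 0.0696, 0.0996]
eef_rot: [-0.046, 0.999, -0.0, -0.0]
contact_force: [-0.0, -2.2, 4.0]
opening: 0.008
finger_force: 1.5
```

>>> step_arm(
  increments=[
    [[-0.1,0,-0.4],[0,0,0]],
    [[-0.1,0,-0.4],[0,0,0]],
    [[0,0,-0.4],[0,0,0]],
    [[0,0,-0.3],[0,0,0]],
    [[0,0,-0.2],[0,0,0]],
    [[0,0,-0.2],[0,0,0]],
    [[0,0,-0.1],[0,0,0]],
    [[0,0,0],[0,0,0]],
    [[0,0,0],[0,0,0]],
    [[0,0,0],[0,0,0]],
  ],
)

```text
clock: 21.6
tool_pos: [0.5342, 0.0696, 0.0806]
eef_rot: [-0.046, 0.999, -0.001, -0.0]
contact_force: [-1.6, -2.9, 6.6]
opening: 0.008
finger_force: 3.7
```

>>> step_arm(
  increments=[
    [[0,0,-0.1],[0,0,0]],
    [[0,0,-0.1],[0,0,0]],
    [[0,0,-0.1],[0,0,0]],
    [[0,0,-0.1],[0,0,0]],
    [[0,0,-0.1],[0,0,0]],
    [[0,0,0],[0,0,0]],
    [[0,0,0],[0,0,0]],
    [[0,0,0],[0,0,0]],
    [[0,0,0],[0,0,0]],
    [[0,0,0],[0,0,0]],
  ],
)

```text
clock: 22.6
tool_pos: [0.5342, 0.0695, 0.0779]
eef_rot: [-0.046, 0.999, -0.001, 0.0]
contact_force: [-7.0, -3.7, 29.6]
opening: 0.007
finger_force: 14.8
```

That hit a firm stop, so the bar is probably latched. I lift off and look.

>>> step_arm(
  increments=[
    [[0,0,0.3],[0,0,0]],
    [[0,0,0.5],[0,0,0]],
    [[0,0,1],[0,0,0]],
    [[-1,0,3],[0,0,0]],
    [[-3,0,4],[0,0,0]],
    [[-3,1,4],[0,0,0]],
    [[-3,2,4],[0,0,0]],
    [[-1,2,0],[0,0,0]],
    [[0,2,0],[0,0,0]],
    [[0,0,0],[0,0,0]],
  ],
)

```text
clock: 23.6
tool_pos: [0.4271, 0.1423, 0.2405]
eef_rot: [-0.049, 0.999, 0.002, 0.001]
contact_force: [0.4, 0.2, 0.1]
opening: -0.004
finger_force: 0.0
```

```bash
python3 - <<'E'
from h import *
s=r.get_state();print(s['tool_pos'].round(4),s['eef_rot'].round(3))
p,d,c=snap('wrist'); W=cloud(c,d); W[d==0]=np.nan
cv2.imwrite('pics/w5.png',cv2.resize(p[160:310,180:420,::-1],(800,500),interpolation=2))
o=np.array([.5611,.1504]);a=np.radians(4.85);X=np.array([np.cos(a),np.sin(a)]);Y=np.array([-X[1],X[0]])
print('hex pred',proj(c,[*o,.098]),proj(c,[*(o+.008*X),.098]))
q=W[...,:2]-o;px=q@X;py=q@Y;z=W[...,2]
for y0 in(-.1,-.05,.05): 
  m=(abs(py-y0)<.01)&(px>-.06)&(px<.03)&(z>.05); print(y0,m.sum(),np.nanmedian(z[m]))
m=(np.hypot(px,py)<.04)&(z>.092)&(z<.105); print('hex',m.sum(),px[m].mean(),py[m].mean(),px[m].min(),px[m].max(),py[m].min(),py[m].max(),np.median(z[m]))
E
```

```text
[0.4271 0.1423 0.2405] [-0.049  0.999  0.002  0.001]
hex pred [310.85847984 299.09640036] [310.80786007 304.92809982]
-0.1 526 0.08119900470599625
-0.05 510 0.08127806152059766
0.05 451 0.08119016618902797
hex 27 0.0015016223487969338 0.005304684246687456 -0.00619334882518905 0.010852637776022443 0.00462428830443743 0.005976819476348429 0.09895338714579041
```

View pics/w5.png

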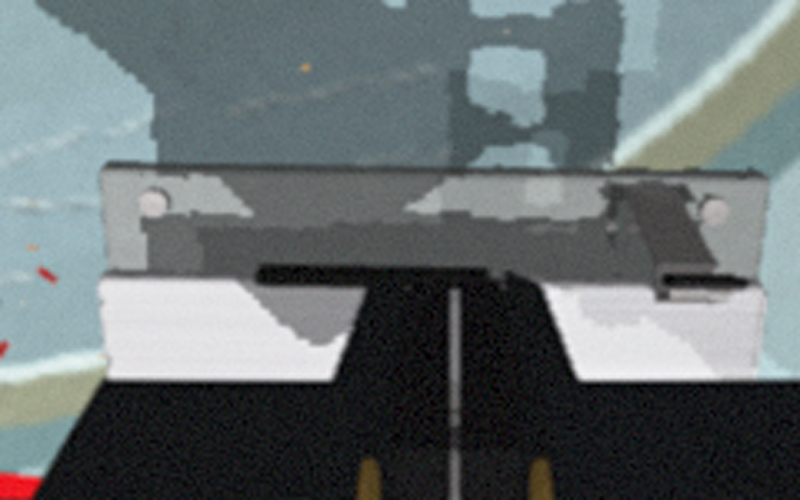

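The bar is shut (plate top at 81 mm) and the catch sits over its edge at (700,280). Now I look straight down at the screw head.

>>> step_arm(
  increments=[
    [[3,0.5,0],[0,0,0]],
    [[4,0.5,0],[0,0,0]],
    [[4,0.5,0],[0,0,0]],
    [[4,0,0],[0,0,0]],
    [[4,0,-2],[0,0,0]],
    [[2.3,0,-3],[0,0,0]],
    [[0,0,-3],[0,0,0]],
    [[0,0,-2],[0,0,0]],
    [[0,0,0],[0,0,0]],
    [[0,0,0],[0,0,0]],
  ],
)

```text
clock: 24.65
tool_pos: [0.6402, 0.1527, 0.1394]
eef_rot: [-0.045, 0.999, -0.0, -0.001]
contact_force: [-0.3, 0.7, -0.1]
opening: 0.007
finger_force: 0.0
```

```bash
python3 - <<'E'
from h import *
s=r.get_state();print(s['tool_pos'].round(4),s['eef_rot'].round(3))
p,d,c=snap('wrist')
o=np.array([.5611,.1504]);u,v=proj(c,[*o,.098]);print(u,v)
u,v=int(u),int(v);v0=max(v-45,0);u0=u-60
print('crop origin',u0,v0); cv2.imwrite('pics/w6.png',cv2.resize(p[v0:v0+90,u0:u0+120,::-1],(800,600),interpolation=2))
E
```

```text
[0.6402 0.1527 0.1394] [-0.045  0.999 -0.    -0.001]
323.8415633440192 103.33247586300587
crop origin 263 58
```

View pics/w6.png

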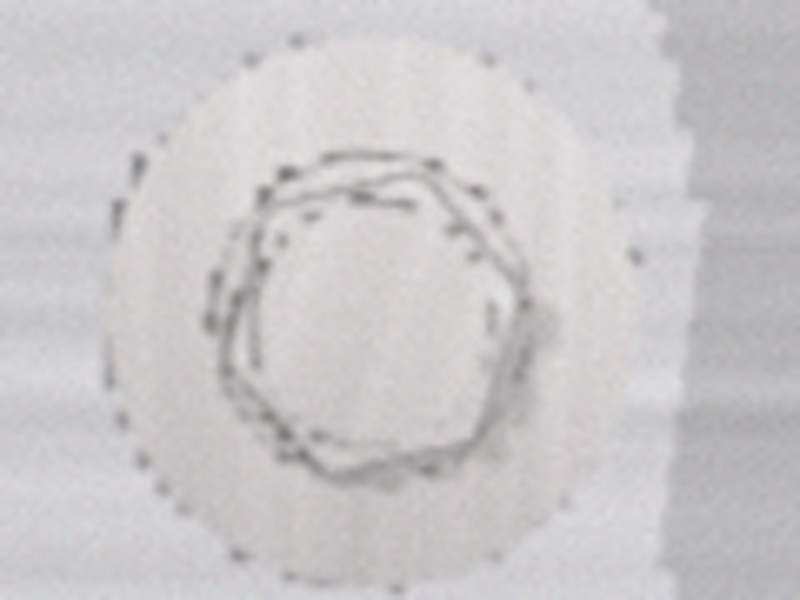

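The crop shows the hexagon on a 48 mm washer. Its corners lie at crop pixels of about (425,175), (525,290), (475,448), (335,478), (225,365) and (262,205).

```bash
python3 - <<'E'
from h import *
p,d,c=load('wrist')
K=np.array([(425,175),(525,290),(475,448),(335,478),(225,365),(262,205)])/6.6667+[263-.4,58-.4]
W=at_z(c,K[:,0],K[:,1],.098)[:,:2]; m=W.mean(0)
print(W.round(4).tolist(),m.round(4)); v=W-m; ang=np.degrees(np.arctan2(v[:,1],v[:,0])); print(np.hypot(*v.T).round(4),ang.round(1),(ang%60).round(1), np.degrees(np.angle(np.exp(6j*np.radians(ang)).mean()))/6)
p,d,c=load('top')
# wrench: bright + black on mat
C=np.array([[453,282],[571,276],[575,322],[455,328]])*.8
M=at_z(c,C[:,0],C[:,1],.003)[:,:2]; print('mat',M.mean(0).round(4)); e=(M[1]-M[0]+M[2]-M[3])/2; print(np.degrees(np.arctan2(-e[1],-e[0])))
E
```

```text
[[0.5501, 0.1508], [0.5589, 0.1606], [0.573, 0.1577], [0.5768, 0.1452], [0.5678, 0.1345], [0.5539, 0.1368]] [0.5634 0.1476]
[0.0137 0.0138 0.0139 0.0136 0.0138 0.0144] [ 166.6  109.2   46.4   -9.9  -71.5 -131.4] [46.6 49.2 46.4 50.1 48.5 48.6] -11.779137438407359
mat [ 0.3895 -0.2725]
91.27780746553806
```

The hex centre is at (.5634,.1476) and θs ≈ 0.29 rad, so a wrench heading of 108.2° fits. Next I fetch the wrench.

>>> step_arm(
  increments=[
    [[0,-1,4],[0,0,0]],
    [[-1,-3,4],[0,0,-7]],
    [[-2,-4,3],[0,0,-8]],
    [[-2,-4,0],[0,0,-8]],
    [[-2,-4,0],[0,0,-8]],
    [[-2,-4,0],[0,0,-8]],
    [[-2,-4,0],[0,0,-8]],
    [[-2,-4,0],[0,0,-8]],
    [[-2,-4,0],[0,0,-8]],
    [[-2,-4,0],[0,0,-8]],
  ],
)

```text
clock: 25.7
tool_pos: [0.4717, -0.2045, 0.2487]
eef_rot: [0.545, 0.838, 0.001, 0.002]
contact_force: [0.7, 0.6, -0.6]
opening: 0.005
finger_force: 0.0
```

>>> step_arm(
  increments=[
    [[-2,-3,0],[0,0,-8]],
    [[-2,-3,0],[0,0,-8]],
    [[-2,-3,0],[0,0,-8]],
    [[-2,-3,0],[0,0,0]],
    [[0,0,0],[0,0,0]],
    [[0,0,0],[0,0,0]],
    [[0,0,0],[0,0,0]],
    [[0,0,0],[0,0,0]],
    [[0,0,0],[0,0,0]],
    [[0,0,0],[0,0,0]],
  ],
  fingers=0.7,
)

```text
clock: 26.7
tool_pos: [0.3923, -0.3222, 0.2467]
eef_rot: [0.705, 0.709, 0.0, -0.0]
contact_force: [0.7, -0.8, 0.8]
opening: 0.7
finger_force: 0.0
```

```bash
python3 - <<'E'
from h import *
s=r.get_state();print(s['tool_pos'].round(4),s['eef_rot'].round(3))
p,d,c=snap('wrist'); cv2.imwrite('pics/w7.png',p[...,::-1])
E
```

```text
[ 0.3923 -0.3222  0.2467] [ 0.705  0.709  0.    -0.   ]
```

View pics/w7.png

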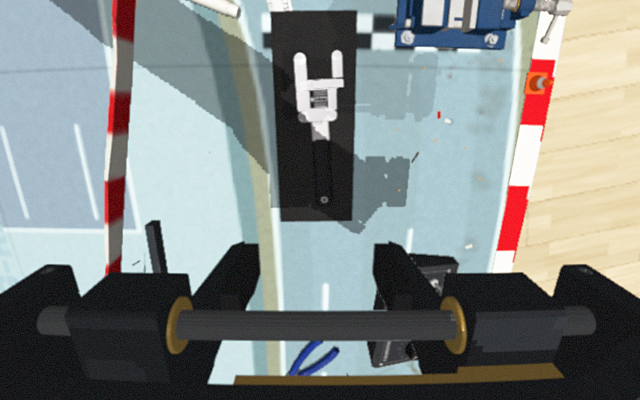

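The wrist view shows the wrench with its jaw tips at (300,55) and (337,55), neck at (321,125) and handle end at (324,205). I'll fit its pose from the depth cloud.

```bash
cat > wr.py <<'E'
from h import *
def pts(lo=.010,hi=.03,box=(.34,.45,-.40,-.13)):
    p,d,c=load('wrist'); W=cloud(c,d); m=(d>0)&(W[...,2]>lo)&(W[...,2]<hi)&(W[...,0]>box[0])&(W[...,0]<box[1])&(W[...,1]>box[2])&(W[...,1]<box[3])
    return W[m],m
E
python3 - <<'E'
from wr import *
P,m=pts(); print(len(P),P.min(0).round(4),P.max(0).round(4))
ye=P[:,1].min(); H=P[(P[:,1]<ye+.105)]
y=np.arange(ye,ye+.2,.01); 
for a in y:
    Q=P[(P[:,1]>=a)&(P[:,1]<a+.01)]
    if len(Q): print(round(a,3),len(Q),Q[:,0].min().round(4),Q[:,0].max().round(4),np.median(Q[:,2]).round(4))
E
```

```text
3701 [ 0.3674 -0.3721  0.0104] [ 0.423  -0.1853  0.0247]
-0.372 121 0.3923 0.4148 0.0181
-0.362 124 0.391 0.4132 0.0184
-0.352 133 0.3909 0.4131 0.0181
-0.342 141 0.3909 0.4129 0.0184
-0.332 130 0.3896 0.4113 0.0184
-0.322 143 0.3895 0.4111 0.0183
-0.312 147 0.3882 0.411 0.0184
-0.302 147 0.3882 0.4095 0.0182
-0.292 149 0.3882 0.4093 0.0179
-0.282 134 0.3882 0.4078 0.0175
-0.272 159 0.3726 0.4098 0.0178
-0.262 329 0.3715 0.4169 0.0192
-0.252 318 0.3704 0.4167 0.0194
-0.242 329 0.3705 0.4152 0.02
-0.232 364 0.3694 0.423 0.0194
-0.222 318 0.3684 0.4228 0.0194
-0.212 207 0.3684 0.4227 0.0192
-0.202 226 0.3674 0.4212 0.0195
-0.192 82 0.3687 0.4209 0.0193
```

>>> step_arm(
  increments=[
    [[0.7,1.2,-2],[0,0,3.3]],
    [[0,0,-3],[0,0,0]],
    [[0,0,-3],[0,0,0]],
    [[0,0,-3],[0,0,0]],
    [[0,0,-3],[0,0,0]],
    [[0,0,-3],[0,0,0]],
    [[0,0,-3],[0,0,0]],
    [[0,0,-2],[0,0,0]],
    [[0,0,-1],[0,0,0]],
    [[0,0,0],[0,0,0]],
  ],
)

```text
clock: 27.75
tool_pos: [0.3985, -0.3104, 0.0157]
eef_rot: [0.685, 0.729, -0.0, -0.001]
contact_force: [-0.9, -0.8, 0.7]
opening: 0.699
finger_force: 0.0
```

>>> step_arm(
  increments=[
    [[0.1,0,-0.4],[0,0,0]],
    [[0,0,-0.3],[0,0,0]],
    [[0,0,-0.2],[0,0,0]],
    [[0,0,0],[0,0,0]],
    [[0,0,0],[0,0,0]],
    [[0,0,0],[0,0,0]],
    [[0,0,0],[0,0,0]],
    [[0,0,0],[0,0,0]],
    [[0,0,0],[0,0,0]],
    [[0,0,0],[0,0,0]],
  ],
)

```text
clock: 28.75
tool_pos: [0.3998, -0.3108, 0.0077]
eef_rot: [0.685, 0.729, 0.0, 0.0]
contact_force: [0.5, -0.3, 0.0]
opening: 0.697
finger_force: 0.0
```

>>> step_arm(
  increments=[
    [[0,0,0],[0,0,0]],
    [[0,0,0],[0,0,0]],
    [[0,0,0],[0,0,0]],
    [[0,0,0],[0,0,0]],
    [[0,0,0],[0,0,0]],
    [[0,0,0],[0,0,0]],
    [[0,0,0],[0,0,0]],
    [[0,0,0],[0,0,0]],
    [[0,0,0],[0,0,0]],
    [[0,0,0.5],[0,0,0]],
  ],
  fingers=0.1,
  grip_force=50,
)

```text
clock: 29.75
tool_pos: [0.3996, -0.3106, 0.0123]
eef_rot: [0.685, 0.729, -0.0, -0.0]
contact_force: [-0.2, -0.1, -2.8]
opening: 0.243
finger_force: 50.0
```

>>> step_arm(
  increments=[
    [[0,0,1],[0,0,0]],
    [[0,0,2],[0,0,0]],
    [[0,0,3],[0,0,0]],
    [[0,0,3],[0,0,0]],
    [[0,0,3],[0,0,0]],
    [[0,0,2],[0,0,0]],
    [[0,0,1],[0,0,0]],
    [[1,1,0],[0,0,0]],
    [[1.5,2.5,0],[0,0,2]],
    [[2,3.5,0],[0,0,2]],
  ],
)

```text
clock: 30.75
tool_pos: [0.4445, -0.2408, 0.1617]
eef_rot: [0.66, 0.751, -0.001, -0.0]
contact_force: [1.6, 0.9, -2.5]
opening: 0.242
finger_force: 50.0
```

>>> step_arm(
  increments=[
    [[2,3.5,0],[0,0,2]],
    [[2,3.5,0],[0,0,2]],
    [[2,3.5,0],[0,0,2]],
    [[2,3.5,0],[0,0,2]],
    [[2,3.5,0],[0,0,2]],
    [[2,3.5,0],[0,0,0.6]],
    [[1.5,3.5,0],[0,0,0]],
    [[1.5,2.4,0],[0,0,0]],
    [[0,0,0],[0,0,0]],
    [[0,0,0],[0,0,0]],
  ],
)

```text
clock: 31.75
tool_pos: [0.5938, 0.0298, 0.161]
eef_rot: [0.586, 0.811, -0.001, -0.001]
contact_force: [0.1, -0.8, -2.3]
opening: 0.241
finger_force: 50.0
```

```bash
cat > pose.py <<'E'
from wr import *
def run(img=None):
    s=r.get_state();t=s['tool_pos'];e=s['eef_rot'];psi=2*np.degrees(np.arctan2(e[1],e[0]))-90
    print('tcp',t.round(4),'psi',round(psi,2),'F',np.round(s['contact_force'],1),'open',round(float(s['opening']),3))
    p,d,c=snap('wrist')
    W=cloud(c,d); al=np.radians(psi+90); x=np.array([np.cos(al),np.sin(al)]); y=np.array([-x[1],x[0]])
    q=W[...,:2]-t[:2]; a=q@x; b=q@y; z=W[...,2]-t[2]
    m=(d>0)&(a>.02)&(a<.135)&(abs(b)<.045)&(z>.002)&(z<.03)
    A,B,Z=a[m],b[m],z[m]; 
    k,*_=np.linalg.lstsq(np.c_[A,B,np.ones(len(A))],Z,rcond=None); print(m.sum(),'slope a,b',k.round(3)) if m.sum()>50 else 0
    for lo in np.arange(.02,.135,.01):
        n=(A>=lo)&(A<lo+.01)
        if n.sum(): print(round(lo,3),n.sum(),'b',B[n].min().round(4),B[n].max().round(4),'z',np.median(Z[n]).round(4))
    print('a max',A.max() if len(A) else None)
    if img: cv2.imwrite('pics/'+img,p[...,::-1])
    return p,d,c,t,x,y
E
python3 -c "
from pose import *
p,d,c,t,x,y=run('w8.png')"
```

```text
tcp [0.5938 0.0298 0.161 ] psi 18.31 F [ 0.1 -0.8 -2.3] open 0.241
18508 slope a,b [-0.002  0.002  0.011]
0.02 846 b -0.0117 0.0102 z 0.0098
0.03 865 b -0.0112 0.0104 z 0.0095
0.04 1211 b -0.0204 0.0238 z 0.0103
0.05 2140 b -0.0211 0.0251 z 0.0108
0.06 2162 b -0.0214 0.0254 z 0.0108
0.07 2451 b -0.0214 0.0257 z 0.0109
0.08 2914 b -0.0298 0.0257 z 0.0106
0.09 2307 b -0.0299 0.0259 z 0.0104
0.1 1729 b -0.0296 0.0258 z 0.0101
0.11 1790 b -0.0297 0.0257 z 0.0101
0.12 93 b -0.029 0.0246 z 0.0097
a max 0.1209587341718523
```

View pics/w8.png

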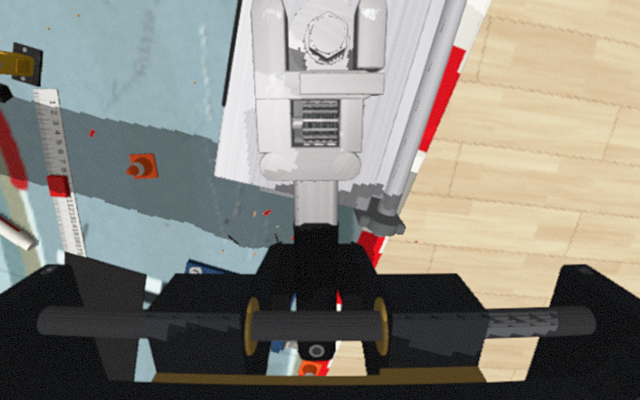

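The wrench is held level, and the hexagon is visible at (326,38) between the jaws. The throat edge is at v≈72, the jaw inner faces at u≈287 and 357, and the worm at (318,123).

```bash
python3 - <<'E'
from h import *
p,d,c=load('wrist'); t=r.get_state()['tool_pos']
psi=18.31;al=np.radians(psi+90); x=np.array([np.cos(al),np.sin(al)]); y=np.array([-x[1],x[0]])
def ab(u,v,z):
    q=at_z(c,np.float64(u),np.float64(v),z)[:2]-t[:2]; return (q@x*1000).round(1),(q@y*1000).round(1)
zt=t[2]-.0047+.016
for n,u,v in[('throat',318,71),('fix in',287,40),('loose in',357,40),('fix out',250,100),('worm',318,123),('headend',318,180)]: print(n,ab(u,v,zt+(.004 if n=='worm' else 0)))
print('hex',ab(326,38,.098),'expected',((np.array([.5634,.1476])-t[:2])@x*1000).round(1),((np.array([.5634,.1476])-t[:2])@y*1000).round(1))
cv2.imwrite('pics/w8c.png',cv2.resize(p[0:150,230:430,::-1],(800,600),interpolation=2))
E
```

```text
throat (np.float64(95.0), np.float64(-2.6))
fix in (np.float64(106.8), np.float64(10.0))
loose in (np.float64(106.9), np.float64(-18.3))
fix out (np.float64(83.5), np.float64(26.4))
worm (np.float64(74.1), np.float64(-2.6))
headend (np.float64(48.4), np.float64(-2.7))
hex (np.float64(120.9), np.float64(-7.8)) expected 122.9 -9.0
```

View pics/w8c.png

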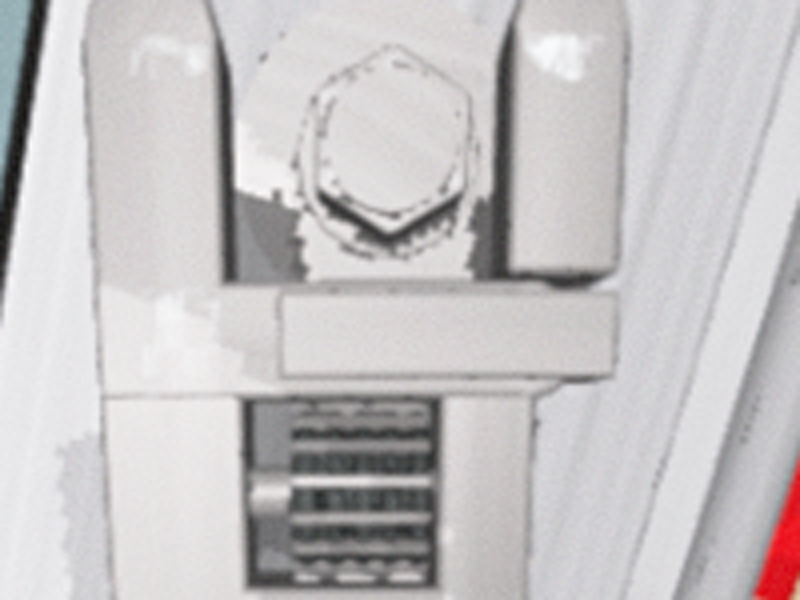

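>>> step_arm(
  increments=[
    [[0.1,1.1,0],[0,0,0]],
    [[0,0,-1],[0,0,0]],
    [[0,0,-1],[0,0,0]],
    [[0,0,-1],[0,0,0]],
    [[0,0,-1],[0,0,0]],
    [[0,0,-0.8],[0,0,0]],
    [[0,0,0],[0,0,0]],
    [[0,0,0],[0,0,0]],
    [[0,0,0],[0,0,0]],
    [[0,0,0],[0,0,0]],
  ],
)

```text
clock: 32.8
tool_pos: [0.5963, 0.0392, 0.1152]
eef_rot: [0.587, 0.81, 0.0, 0.0]
contact_force: [0.7, -1.3, -3.6]
opening: 0.245
finger_force: 50.0
```

```bash
python3 - <<'E'
from h import *
s=r.get_state();t=s['tool_pos'];e=s['eef_rot'];psi=2*np.degrees(np.arctan2(e[1],e[0]))-90;print(t.round(4),psi,s['contact_force'].round(1))
p,d,c=snap('wrist')
al=np.radians(psi+90); x=np.array([np.cos(al),np.sin(al)]); y=np.array([-x[1],x[0]])
q=np.array([.5634,.1476])-t[:2]; print('hex ab',q@x*1000,q@y*1000)
cv2.imwrite('pics/w9.png',cv2.resize(p[0:150,230:430,::-1],(800,600),interpolation=2))
E
```

```text
[0.5963 0.0392 0.1152] 18.15755904318314 [ 0.7 -1.3 -3.6]
hex ab 113.23798517628136 -2.5610599324186065
```

>>> step_arm(
  increments=[
    [[-0.2,0.1,0],[0,0,0]],
    [[0,0,-0.5],[0,0,0]],
    [[0,0,-0.5],[0,0,0]],
    [[0,0,-0.4],[0,0,0]],
    [[0,0,-0.4],[0,0,0]],
    [[0,0,-0.4],[0,0,0]],
    [[0,0,-0.2],[0,0,0]],
    [[0,0,-0.2],[0,0,0]],
    [[0,0,0],[0,0,0]],
    [[0,0,0],[0,0,0]],
  ],
)

```text
clock: 33.85
tool_pos: [0.5939, 0.0402, 0.0888]
eef_rot: [0.587, 0.81, 0.0, 0.0]
contact_force: [-0.9, 0.4, -2.8]
opening: 0.244
finger_force: 50.0
```

>>> step_arm(
  increments=[
    [[0,0,-0.1],[0,0,0]],
    [[0,0,-0.1],[0,0,0]],
    [[0,0,0],[0,0,0]],
    [[0,0,0],[0,0,0]],
    [[0,0,0],[0,0,0]],
    [[0,0,0],[0,0,0]],
    [[0,0,0],[0,0,0]],
    [[0,0,0],[0,0,0]],
    [[0,0,0],[0,0,0]],
    [[0,0,0],[0,0,0]],
  ],
)

```text
clock: 34.85
tool_pos: [0.5938, 0.0402, 0.0867]
eef_rot: [0.587, 0.81, 0.0, 0.0]
contact_force: [0.2, -0.2, -2.6]
opening: 0.245
finger_force: 50.0
```

>>> step_arm(
  increments=[
    [[0,0,-0.1],[0,0,0]],
    [[0,0,0],[0,0,0]],
    [[0,0,-0.05],[0,0,0]],
    [[0,0,0],[0,0,0]],
    [[0,0,-0.05],[0,0,0]],
    [[0,0,0],[0,0,0]],
    [[0,0,0],[0,0,0]],
    [[0,0,0],[0,0,0]],
    [[0,0,0],[0,0,0]],
    [[0,0,0],[0,0,0]],
  ],
)

```text
clock: 35.85
tool_pos: [0.594, 0.0401, 0.0848]
eef_rot: [0.587, 0.81, 0.0, 0.0]
contact_force: [0.9, -2.2, 2.6]
opening: 0.241
finger_force: 50.0
```

Contact made. I release and rise above the wrench.

>>> step_arm(
  increments=[
    [[0,0,0],[0,0,0]],
    [[0,0,0],[0,0,0]],
    [[0,0,0],[0,0,0]],
    [[0,0,0],[0,0,0]],
    [[0,0,0.5],[0,0,0]],
    [[0,0,2],[0,0,0]],
    [[0,0,3],[0,0,0]],
    [[0,0,1.5],[0,0,0]],
    [[0,0,0],[0,0,0]],
    [[0,0,0],[0,0,0]],
  ],
  fingers=0.5,
)

```text
clock: 36.85
tool_pos: [0.5937, 0.0402, 0.1547]
eef_rot: [0.587, 0.81, 0.0, 0.0]
contact_force: [0.8, 1.1, -0.4]
opening: 0.5
finger_force: 0.0
```

```bash
python3 - <<'E'
from h import *
s=r.get_state();t=s['tool_pos'];e=s['eef_rot'];psi=2*np.degrees(np.arctan2(e[1],e[0]))-90;print(t.round(4),psi,s['contact_force'].round(1))
p,d,c=snap('wrist')
al=np.radians(108.2); x=np.array([np.cos(al),np.sin(al)]); y=np.array([-x[1],x[0]])
W=cloud(c,d); q=W[...,:2]-[.5634,.1476]; a=q@x*1000; b=q@y*1000; z=W[...,2]
for lo in range(-160,30,10):
    m=(d>0)&(a>=lo)&(a<lo+10)&(b<32)&(b>-38)&(z>.088)&(z<.12)
    if m.sum()>5: print(lo,m.sum(),b[m].min().round(1),b[m].max().round(1),np.median(z[m]).round(4),np.percentile(z[m],99).round(4))
cv2.imwrite('pics/w10.png',cv2.resize(p[0:225,180:480,::-1],(800,600),interpolation=2))
E
```

```text
[0.5937 0.0402 0.1547] 18.163642564158167 [ 0.8  1.1 -0.4]
-160 310 -7.4 14.1 0.0956 0.0972
-150 333 -7.1 14.7 0.0957 0.0974
-140 344 -7.0 14.6 0.0957 0.0971
-130 351 -7.6 14.4 0.0957 0.0975
-120 383 -7.5 15.0 0.0957 0.0974
-110 406 -7.3 15.6 0.0958 0.0975
-100 425 -7.1 15.5 0.0958 0.0975
-90 422 -7.1 15.3 0.0951 0.0971
-80 411 -6.0 14.3 0.095 0.0967
-70 660 -15.8 28.8 0.0964 0.0982
-60 1009 -16.4 29.3 0.0967 0.0982
-50 1029 -16.9 29.7 0.0968 0.1013
-40 1058 -16.5 30.0 0.097 0.1015
-30 1327 -25.1 29.6 0.0971 0.0987
-20 976 -25.2 30.0 0.0968 0.0995
-10 1408 -25.2 30.0 0.0977 0.1009
0 1373 -25.5 29.8 0.0977 0.1011
10 146 -23.1 27.8 0.0977 0.1004
```

View pics/w10.png

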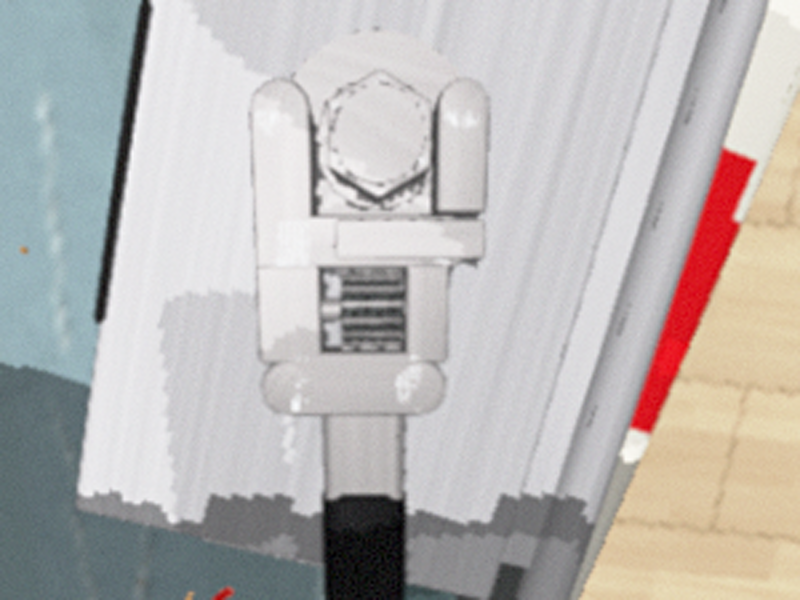

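The wrench lies round the hexagon and level. The hexagon is at crop (378,135) and the worm at crop (372,310); its top is at about z .101 and (.5736,.112). Next I close the fingers and go to the start of the stroke.

>>> step_arm(
  increments=[
    [[0,1,0],[0,0,0]],
    [[-0.4,1.5,0],[0,0,0]],
    [[-0.5,1.5,0],[0,0,0]],
    [[-0.5,1.5,0],[0,0,0]],
    [[-0.4,0.9,0],[0,0,0]],
    [[0,0,-1.5],[0,0,0]],
    [[0,0,-1.5],[0,0,0]],
    [[0,0,-1.5],[0,0,0]],
    [[0,0,0],[0,0,0]],
    [[0,0,0],[0,0,0]],
  ],
  fingers=0,
)

```text
clock: 37.9
tool_pos: [0.5757, 0.1045, 0.1098]
eef_rot: [0.587, 0.81, -0.0, -0.0]
contact_force: [0.5, 1.3, -0.0]
opening: 0.004
finger_force: 0.0
```

>>> step_arm(
  increments=[
    [[0,0,-0.3],[0,0,0]],
    [[0,0,-0.2],[0,0,0]],
    [[0,0,-0.1],[0,0,0]],
    [[0,0,-0.1],[0,0,0]],
    [[0,0,-0.1],[0,0,0]],
    [[0,0,0],[0,0,0]],
    [[0,0,0],[0,0,0]],
    [[0,0,0],[0,0,0]],
    [[0,0,0],[0,0,0]],
    [[0,0,0],[0,0,0]],
  ],
)

```text
clock: 38.9
tool_pos: [0.5759, 0.1042, 0.1017]
eef_rot: [0.587, 0.81, 0.0, 0.0]
contact_force: [-0.4, 0.8, 0.1]
opening: 0.003
finger_force: 0.0
```

>>> step_arm(
  increments=[
    [[0,0,-0.1],[0,0,0]],
    [[0,0,-0.05],[0,0,0]],
    [[-0.03,0.1,0],[0,0,0]],
    [[-0.03,0.1,0],[0,0,0]],
    [[-0.03,0.1,0],[0,0,0]],
    [[-0.03,0.1,0],[0,0,0]],
    [[0,0,0],[0,0,0]],
    [[0,0,0],[0,0,0]],
    [[0,0,0],[0,0,0]],
    [[0,0,0],[0,0,0]],
  ],
)

```text
clock: 39.9
tool_pos: [0.5749, 0.1076, 0.1007]
eef_rot: [0.587, 0.81, -0.0, 0.0]
contact_force: [-0.8, -1.7, 6.0]
opening: 0.007
finger_force: 2.9
```

>>> step_arm(
  increments=[
    [[-0.06,0.19,0],[0,0,0]],
    [[-0.06,0.19,0],[0,0,0]],
    [[-0.06,0.19,0],[0,0,0]],
    [[-0.06,0.19,0],[0,0,0]],
    [[-0.06,0.19,0],[0,0,0]],
    [[-0.06,0.19,0],[0,0,0]],
    [[0,0,0],[0,0,0]],
    [[0,0,0],[0,0,0]],
    [[0,0,0],[0,0,0]],
    [[0,0,0],[0,0,0]],
  ],
)

```text
clock: 40.9
tool_pos: [0.5713, 0.1195, 0.1004]
eef_rot: [0.587, 0.81, 0.0, 0.0]
contact_force: [-0.5, -2.3, 5.3]
opening: 0.006
finger_force: 2.6
```

```bash
cat > jaw.py <<'E'
from h import *
s=r.get_state();t=s['tool_pos'];e=s['eef_rot'];psi=2*np.degrees(np.arctan2(e[1],e[0]))-90;print(t.round(4),round(psi,2),s['contact_force'].round(1))
p,d,c=snap('wrist')
al=np.radians(108.2); x=np.array([np.cos(al),np.sin(al)]); y=np.array([-x[1],x[0]])
W=cloud(c,d); q=W[...,:2]-[.5634,.1476]; a=q@x*1000; b=q@y*1000; z=W[...,2]
for lo,hi in((-8,-2),(-2,4),(4,10),(-60,-50)):
    m=(d>0)&(a>=lo)&(a<hi)&(b<36)&(b>-38)&(z>.088)&(z<.106)
    if m.sum()>5: print(lo,m.sum(),b[m].min().round(1),b[m].max().round(1))
m=(d>0)&(a>0)&(a<35)&(b>15)&(b<32)&(z>.093)&(z<.106); print('tip',a[m].max() if m.any() else None)
cv2.imwrite('pics/j%d.png'%int(s['clock']*10),p[...,::-1])
E
python3 jaw.py
```

```text
[0.5713 0.1195 0.1004] 18.15 [-0.5 -2.3  5.3]
-8 984 -23.2 29.4
-2 1050 -23.5 29.2
4 1147 -23.2 28.9
-60 14 0.4 0.9
tip 12.826288296743408
```

The jaw closed about 2.5 mm, so the rolling works. Second stroke:

>>> step_arm(
  increments=[
    [[0,0,0.5],[0,0,0]],
    [[0.5,-1.5,0],[0,0,0]],
    [[0,0,0],[0,0,0]],
    [[0,0,-0.4],[0,0,0]],
    [[0,0,-0.1],[0,0,0]],
    [[-0.09,0.28,0],[0,0,0]],
    [[-0.09,0.28,0],[0,0,0]],
    [[-0.09,0.28,0],[0,0,0]],
    [[-0.09,0.28,0],[0,0,0]],
    [[-0.1,0.28,0],[0,0,0]],
  ],
)

```text
clock: 41.95
tool_pos: [0.5728, 0.1183, 0.1007]
eef_rot: [0.587, 0.81, 0.001, 0.001]
contact_force: [1.0, -1.6, 5.1]
opening: 0.005
finger_force: 2.2
```

```bash
python3 jaw.py
```

```text
[0.5728 0.1183 0.1007] 18.13 [ 1.  -1.6  5.1]
-8 975 -23.2 27.2
-2 1052 -23.4 27.2
4 1136 -23.6 27.0
-60 10 -0.7 -0.1
tip 13.68761951015908
```

>>> step_arm(
  increments=[
    [[0,0,0.5],[0,0,0]],
    [[0.45,-1.5,0],[0,0,0]],
    [[0,0,0],[0,0,0]],
    [[0,0,-0.4],[0,0,0]],
    [[0,0,-0.1],[0,0,0]],
    [[-0.06,0.2,0],[0,0,0]],
    [[-0.06,0.2,0],[0,0,0]],
    [[-0.06,0.2,0],[0,0,0]],
    [[-0.06,0.2,0],[0,0,0]],
    [[0,0,0],[0,0,0]],
  ],
)

```text
clock: 43.0
tool_pos: [0.5741, 0.111, 0.1007]
eef_rot: [0.587, 0.81, 0.0, 0.001]
contact_force: [0.6, -1.6, 6.0]
opening: 0.004
finger_force: 3.0
```

```bash
python3 jaw.py
```

```text
[0.5741 0.111  0.1007] 18.14 [ 0.6 -1.6  6. ]
-8 1013 -23.3 26.0
-2 1063 -23.3 25.7
4 1161 -23.5 25.9
tip 13.962080047780491
```

>>> step_arm(
  increments=[
    [[-0.06,0.2,0],[0,0,0]],
    [[-0.06,0.2,0],[0,0,0]],
    [[0,0,0],[0,0,0]],
    [[0,0,0],[0,0,0]],
    [[0,0,0],[0,0,0]],
    [[0,0,0],[0,0,0]],
    [[0,0,0],[0,0,0]],
    [[0,0,0],[0,0,0]],
    [[0,0,0],[0,0,0]],
    [[0,0,0],[0,0,0]],
  ],
)

```text
clock: 44.05
tool_pos: [0.5733, 0.1141, 0.1007]
eef_rot: [0.587, 0.809, -0.0, 0.001]
contact_force: [1.0, -2.9, 6.0]
opening: 0.007
finger_force: 2.8
```

```bash
python3 jaw.py
```

```text
[0.5733 0.1141 0.1007] 18.09 [ 1.  -2.9  6. ]
-8 992 -22.8 25.9
-2 1033 -23.2 25.6
4 1125 -22.7 25.8
tip 14.038747529854023
```

The jaws now fit: the width has stopped changing and the drag force is rising. I lift off and go back over the handle.

>>> step_arm(
  increments=[
    [[0,0,1],[0,0,0]],
    [[0,0,2],[0,0,0]],
    [[0,0,2],[0,0,0]],
    [[0.6,-1.8,0],[0,0,0]],
    [[0.6,-1.8,0],[0,0,0]],
    [[0.6,-1.8,0],[0,0,0]],
    [[0.6,-1.7,0],[0,0,0]],
    [[0,0,0],[0,0,0]],
    [[0,0,0],[0,0,0]],
    [[0,0,0],[0,0,0]],
  ],
  fingers=0.6,
)

```text
clock: 45.1
tool_pos: [0.5957, 0.0467, 0.1501]
eef_rot: [0.586, 0.81, 0.0, -0.001]
contact_force: [0.0, -0.3, 0.2]
opening: 0.602
finger_force: 0.0
```

```bash
python3 jaw.py; python3 - <<'E'
from h import *
p,d,c=load('wrist')
al=np.radians(108.2); x=np.array([np.cos(al),np.sin(al)]); y=np.array([-x[1],x[0]])
W=cloud(c,d); q=W[...,:2]-[.5634,.1476]; a=q@x*1000; b=q@y*1000; z=W[...,2]
for lo in range(-180,30,15):
    m=(d>0)&(a>=lo)&(a<lo+15)&(b<32)&(b>-38)&(z>.088)&(z<.106)
    if m.sum()>5: print(lo,m.sum(),b[m].min().round(1),b[m].max().round(1),'mid',((b[m].min()+b[m].max())/2).round(1),np.median(z[m]).round(4),a[m].min().round(1))
E
```

```text
[0.5957 0.0467 0.1501] 18.28 [ 0.  -0.3  0.2]
-8 834 -23.4 26.7
-2 863 -23.7 25.8
4 819 -23.7 25.5
-60 1018 -17.8 28.6
tip 13.461517140474363
-180 205 -3.5 18.9 mid 7.7 0.0956 -174.5
-165 475 -4.1 18.8 mid 7.3 0.0958 -165.0
-150 499 -4.8 17.5 mid 6.4 0.0958 -150.0
-135 533 -5.4 17.3 mid 5.9 0.0957 -135.0
-120 578 -6.0 16.1 mid 5.1 0.0957 -120.0
-105 626 -6.6 16.4 mid 4.9 0.0957 -105.0
-90 646 -6.5 15.5 mid 4.5 0.0951 -90.0
-75 849 -16.8 27.2 mid 5.2 0.0959 -75.0
-60 1549 -18.3 28.6 mid 5.2 0.0967 -59.9
-45 1612 -19.1 28.0 mid 4.4 0.097 -45.0
-30 1841 -24.1 27.4 mid 1.7 0.097 -29.8
-15 1838 -23.4 27.0 mid 1.8 0.0974 -15.0
0 1574 -23.7 25.6 mid 0.9 0.0978 0.0
```

>>> step_arm(
  increments=[
    [[-0.2,-0.7,0],[0,0,-2]],
    [[0,0,-1.5],[0,0,0]],
    [[0,0,-1.5],[0,0,0]],
    [[0,0,-1.5],[0,0,0]],
    [[0,0,-1],[0,0,0]],
    [[0,0,-0.6],[0,0,0]],
    [[0,0,-0.3],[0,0,0]],
    [[0,0,0],[0,0,0]],
    [[0,0,0],[0,0,0]],
    [[0,0,0],[0,0,0]],
  ],
)

```text
clock: 46.15
tool_pos: [0.5947, 0.0376, 0.0868]
eef_rot: [0.601, 0.799, 0.0, 0.0]
contact_force: [-0.2, 0.7, 1.1]
opening: 0.6
finger_force: 0.0
```

>>> step_arm(
  increments=[
    [[0,0,0],[0,0,0]],
    [[0,0,0],[0,0,0]],
    [[0,0,0],[0,0,0]],
    [[0,0,0],[0,0,0]],
    [[0,0,0],[0,0,0]],
    [[0,0,0],[0,0,0]],
    [[0,0,0],[0,0,0]],
    [[0,0,0],[0,0,0]],
    [[0,0,0],[0,0,0]],
    [[0,0,0],[0,0,0]],
  ],
  fingers=0.1,
  grip_force=40,
)

```text
clock: 47.15
tool_pos: [0.5941, 0.0374, 0.0862]
eef_rot: [0.601, 0.799, -0.0, -0.0]
contact_force: [-0.5, -0.3, 1.6]
opening: 0.243
finger_force: 40.0
```

```bash
python3 -c "
import numpy as np
R=.1144*100;f=np.radians(-74.4-4*np.arange(21));P=R*np.c_[np.cos(f),np.sin(f)]
print([[ [round(a,2),round(b,2),0],[0,0,-4]] for a,b in np.diff(P.round(2),axis=0)])"
```

```text
[[[np.float64(-0.78), np.float64(-0.19), 0], [0, 0, -4]], [[np.float64(-0.79), np.float64(-0.13), 0], [0, 0, -4]], [[np.float64(-0.79), np.float64(-0.08), 0], [0, 0, -4]], [[np.float64(-0.8), np.float64(-0.02), 0], [0, 0, -4]], [[np.float64(-0.8), np.float64(0.03), 0], [0, 0, -4]], [[np.float64(-0.79), np.float64(0.09), 0], [0, 0, -4]], [[np.float64(-0.79), np.float64(0.15), 0], [0, 0, -4]], [[np.float64(-0.77), np.float64(0.2), 0], [0, 0, -4]], [[np.float64(-0.76), np.float64(0.25), 0], [0, 0, -4]], [[np.float64(-0.74), np.float64(0.3), 0], [0, 0, -4]], [[np.float64(-0.71), np.float64(0.36), 0], [0, 0, -4]], [[np.float64(-0.69), np.float64(0.4), 0], [0, 0, -4]], [[np.float64(-0.66), np.float64(0.45), 0], [0, 0, -4]], [[np.float64(-0.62), np.float64(0.5), 0], [0, 0, -4]], [[np.float64(-0.59), np.float64(0.54), 0], [0, 0, -4]], [[np.float64(-0.55), np.float64(0.57), 0], [0, 0, -4]], [[np.float64(-0.51), np.float64(0.62), 0], [0, 0, -4]], [[np.float64(-0.47), np.float64(0.65), 0], [0, 0, -4]], [[np.float64(-0.42), np.float64(0.68), 0], [0, 0, -4]], [[np.float64(-0.37), np.float64(0.71), 0], [0, 0, -4]]]
```

>>> step_arm(
  increments=[
    [[-0.78,-0.19,0],[0,0,-4]],
    [[-0.79,-0.13,0],[0,0,-4]],
    [[-0.79,-0.08,0],[0,0,-4]],
    [[-0.8,-0.02,0],[0,0,-4]],
    [[-0.8,0.03,0],[0,0,-4]],
    [[-0.79,0.09,0],[0,0,-4]],
    [[-0.79,0.15,0],[0,0,-4]],
    [[-0.77,0.2,0],[0,0,-4]],
    [[-0.76,0.25,0],[0,0,-4]],
    [[-0.74,0.3,0],[0,0,-4]],
  ],
)

```text
clock: 48.15
tool_pos: [0.5169, 0.0424, 0.0865]
eef_rot: [0.839, 0.545, 0.001, 0.001]
contact_force: [0.8, -2.3, 1.6]
opening: 0.242
finger_force: 40.1
```

>>> step_arm(
  increments=[
    [[-0.71,0.36,0],[0,0,-4]],
    [[-0.69,0.4,0],[0,0,-4]],
    [[-0.66,0.45,0],[0,0,-4]],
    [[-0.62,0.5,0],[0,0,-4]],
    [[-0.59,0.54,0],[0,0,-4]],
    [[-0.55,0.57,0],[0,0,-4]],
    [[-0.51,0.62,0],[0,0,-4]],
    [[-0.47,0.65,0],[0,0,-4]],
    [[-0.42,0.68,0],[0,0,-4]],
    [[-0.37,0.71,0],[0,0,-4]],
  ],
)

```text
clock: 49.15
tool_pos: [0.4599, 0.0969, 0.0862]
eef_rot: [0.975, 0.224, -0.0, 0.001]
contact_force: [-2.1, -3.7, 3.1]
opening: 0.245
finger_force: 40.0
```

```bash
python3 - <<'E'
from h import *
s=r.get_state();t=s['tool_pos'];e=s['eef_rot'];psi=2*np.degrees(np.arctan2(e[1],e[0]))-90;print(t.round(4),psi,s['contact_force'].round(1),s['moment'].round(2))
p,d,c=snap('wrist'); cv2.imwrite('pics/t1.png',p[...,::-1])
hx=np.array([.5634,.1476]);v=hx-t[:2];print('dist',np.hypot(*v),'ang',np.degrees(np.arctan2(v[1],v[0])))
al=np.radians(psi+90); x=np.array([np.cos(al),np.sin(al)]); y=np.array([-x[1],x[0]])
W=cloud(c,d); q=W[...,:2]-hx; a=q@x*1000; b=q@y*1000; z=W[...,2]
for lo in range(-90,30,15):
    m=(d>0)&(a>=lo)&(a<lo+15)&(b<36)&(b>-38)&(z>.088)&(z<.106)
    if m.sum()>5: print(lo,m.sum(),b[m].min().round(1),b[m].max().round(1),np.median(z[m]).round(4),a[m].max().round(1))
u,v=proj(c,[*hx,.098]);u,v=int(u),int(v);print(u,v)
cv2.imwrite('pics/t1c.png',cv2.resize(p[max(v-60,0):max(v-60,0)+150,u-100:u+100,::-1],(800,600),interpolation=2))
E
```

```text
[0.4599 0.0969 0.0862] -64.08435426024491 [-2.1 -3.7  3.1] [-0.9   0.52  0.07]
dist 0.11526850715270177 ang 26.07609301239038
-90 1298 -11.5 10.8 0.0951 -75.0
-75 1811 -20.1 24.6 0.0959 -60.0
-60 3305 -21.0 25.6 0.0966 -45.0
-45 3597 -21.2 26.0 0.0969 -30.0
-30 4095 -25.9 26.0 0.0968 -15.0
-15 4527 -24.2 25.8 0.0972 -0.0
0 1925 -23.9 26.0 0.0975 6.4
315 14
```

View pics/t1c.png

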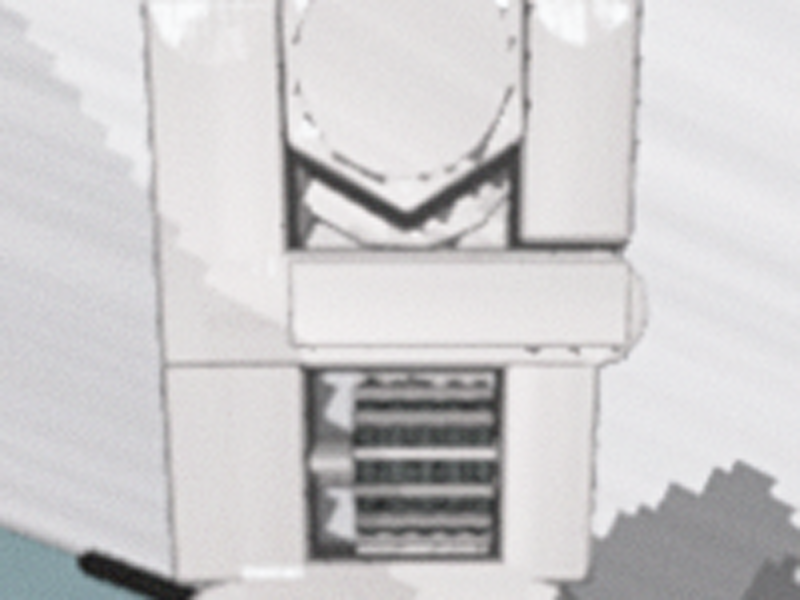

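The hexagon is seated in the closed jaws, flat on flat. The wrench heading is 26°, so the screw is at about 1.7 rad. I back off slightly to relieve it, then lift straight up.

>>> step_arm(
  increments=[
    [[0.11,-0.21,0],[0,0,1.2]],
    [[0,0,0],[0,0,0]],
    [[0,0,0],[0,0,0]],
    [[0,0,0.2],[0,0,0]],
    [[0,0,0.2],[0,0,0]],
    [[0,0,0.2],[0,0,0]],
    [[0,0,0.2],[0,0,0]],
    [[0,0,0.2],[0,0,0]],
    [[0,0,0],[0,0,0]],
    [[0,0,0],[0,0,0]],
  ],
  grip_force=60,
)

```text
clock: 50.2
tool_pos: [0.4615, 0.0964, 0.0962]
eef_rot: [0.972, 0.237, 0.0, 0.0]
contact_force: [-0.9, -2.5, -7.0]
opening: 0.241
finger_force: 60.0
```

```bash
cat > tilt.py <<'E'
from h import *
s=r.get_state();t=s['tool_pos'];e=s['eef_rot'];psi=2*np.degrees(np.arctan2(e[1],e[0]))-90;print(t.round(4),round(psi,2),'F',s['contact_force'].round(1),s['moment'].round(2),'open',s['opening'].round(3))
p,d,c=snap('wrist')
al=np.radians(psi+90); x=np.array([np.cos(al),np.sin(al)]); y=np.array([-x[1],x[0]])
W=cloud(c,d); q=W[...,:2]-t[:2]; a=q@x*1000; b=q@y*1000; z=(W[...,2]-t[2])*1000
for lo in range(20,140,15):
    m=(d>0)&(a>=lo)&(a<lo+15)&(b<30)&(b>-30)&(z>2)&(z<25)
    if m.sum()>5: print(lo,m.sum(),b[m].min().round(1),b[m].max().round(1),np.median(z[m]).round(1))
E
python3 tilt.py
```

```text
Traceback (most recent call last):
  File "tilt.py", line 2, in <module>
    s=r.get_state();t=s['tool_pos'];e=s['eef_rot'];psi=2*np.degrees(np.arctan2(e[1],e[0]))-90;print(t.round(4),round(psi,2),'F',s['contact_force'].round(1),s['moment'].round(2),'open',s['opening'].round(3))
                                                                                                                                                                                        ^^^^^^^^^^^^^^^^^^
AttributeError: 'float' object has no attribute 'round'
```

>>> step_arm(
  increments=[
    [[0,0,0.2],[0,0,0]],
    [[0,0,0.2],[0,0,0]],
    [[0,0,0.2],[0,0,0]],
    [[0,0,0.2],[0,0,0]],
    [[0,0,0.3],[0,0,0]],
    [[0,0,0.3],[0,0,0]],
    [[0,0,0.5],[0,0,0]],
    [[0,0,0.5],[0,0,0]],
    [[0,0,0],[0,0,0]],
    [[0,0,0],[0,0,0]],
  ],
)

```text
clock: 51.2
tool_pos: [0.4638, 0.0972, 0.1209]
eef_rot: [0.972, 0.237, 0.002, 0.0]
contact_force: [5.4, 1.8, -7.5]
opening: 0.242
finger_force: 60.0
```

```bash
sed -i "s/,'open',s\['opening'\].round(3)//" tilt.py; python3 tilt.py
```

```text
[0.4638 0.0972 0.1209] -62.59 F [ 5.4  1.8 -7.5] [ 0.05 -0.54 -0.1 ]
20 511 -9.9 9.2 3.2
```

```bash
sed -i "s/(z>2)/(z>-32)/" tilt.py; python3 tilt.py; python3 - <<'E'
from h import *
p,d,c=load('wrist');W=cloud(c,d);m=(d>0)&(W[...,2]>.07)&(W[...,2]<.09)&(abs(W[...,1]-.06)<.02)&(abs(W[...,0]-.55)<.03);print('bar z',np.median(W[m][:,2]))
E
```

```text
[0.4638 0.0971 0.1209] -62.59 F [ 5.7  1.1 -7. ] [ 0.15 -0.5  -0.1 ]
20 1285 -11.3 11.0 1.3
35 1282 -17.8 21.3 -3.0
50 2752 -21.4 25.2 -5.4
65 2716 -21.4 25.4 -8.8
80 3066 -26.6 25.2 -13.6
95 2669 -25.0 24.7 -19.0
110 2517 -24.8 24.9 -21.5
bar z 0.08098512494947396
```

The jaws cling to the hexagon and the wrench tilts in the grip. I lower it back, then open the jaw slightly with the worm before lifting.

>>> step_arm(
  increments=[
    [[0,0,-0.5],[0,0,0]],
    [[0,0,-0.5],[0,0,0]],
    [[0,0,-0.5],[0,0,0]],
    [[0,0,-0.5],[0,0,0]],
    [[0,0,-0.4],[0,0,0]],
    [[0,0,-0.4],[0,0,0]],
    [[-0.1,0,-0.3],[0,0,0]],
    [[0,0,-0.2],[0,0,0]],
    [[0,0,0],[0,0,0]],
    [[0,0,0],[0,0,0]],
  ],
  grip_force=20,
)

```text
clock: 52.3
tool_pos: [0.4602, 0.096, 0.0872]
eef_rot: [0.972, 0.236, -0.0, 0.0]
contact_force: [-2.7, -3.9, -1.3]
opening: 0.244
finger_force: 20.0
```

```bash
python3 tilt.py
```

```text
[0.4602 0.096  0.0872] -62.66 F [-2.7 -3.9 -1.3] [-0.63  0.57 -0.14]
20 1264 -30.0 10.6 9.0
35 1940 -30.0 17.1 8.4
50 3629 -30.0 30.0 10.5
65 4212 -30.0 30.0 10.6
80 4631 -30.0 30.0 10.9
95 5111 -30.0 30.0 10.8
110 4066 -30.0 30.0 11.5
125 21 -29.8 29.9 -6.3
```

>>> step_arm(
  increments=[
    [[0,0,0],[0,0,0]],
    [[0,0,0],[0,0,0]],
    [[0,0,0],[0,0,0]],
    [[0,0,0],[0,0,0]],
    [[0,0,0.5],[0,0,0]],
    [[0,0,2],[0,0,0]],
    [[0,0,3],[0,0,0]],
    [[0,0,0.8],[0,0,0]],
    [[0,0,0],[0,0,0]],
    [[0,0,0],[0,0,0]],
  ],
  fingers=0.5,
)

```text
clock: 53.35
tool_pos: [0.4602, 0.0966, 0.1498]
eef_rot: [0.972, 0.237, -0.0, -0.0]
contact_force: [0.1, -0.5, 0.5]
opening: 0.5
finger_force: 0.0
```

```bash
cat > wp.py <<'E'
from h import *
s=r.get_state();t=s['tool_pos'];e=s['eef_rot'];psi=2*np.degrees(np.arctan2(e[1],e[0]))-90;print(t.round(4),round(psi,2),'F',s['contact_force'].round(1))
p,d,c=snap('wrist'); hx=np.array([.5634,.1476])
al=np.radians(psi+90); x=np.array([np.cos(al),np.sin(al)]); y=np.array([-x[1],x[0]])
W=cloud(c,d); q=W[...,:2]-hx; a=q@x*1000; b=q@y*1000; z=W[...,2]*1000
for lo in range(-180,20,12):
    m=(d>0)&(a>=lo)&(a<lo+12)&(b<36)&(b>-36)&(z>86)&(z<108)
    if m.sum()>5: print(lo,m.sum(),b[m].min().round(1),b[m].max().round(1),'mid',(b[m].min()/2+b[m].max()/2).round(1),np.median(z[m]).round(1),a[m].min().round(1))
m=(d>0)&(a>-55)&(a<-25)&(abs(b)<14)&(z>99)&(z<106); print('worm',m.sum(),W[m].mean(0).round(4),a[m].mean(),b[m].mean(), 'delta cm',((W[m].mean(0)-t)*100).round(2))
print('x dir',x.round(3))
E
python3 wp.py
```

```text
[0.4602 0.0966 0.1498] -62.61 F [ 0.1 -0.5  0.5]
-180 153 -8.2 13.1 mid 2.4 94.3 -174.6
-168 376 -8.9 13.0 mid 2.1 94.6 -168.0
-156 398 -8.8 12.8 mid 2.0 94.9 -156.0
-144 411 -9.3 12.7 mid 1.7 95.0 -144.0
-132 447 -9.2 12.5 mid 1.6 95.3 -132.0
-120 478 -9.6 13.1 mid 1.7 95.5 -119.9
-108 519 -9.5 12.8 mid 1.7 95.6 -107.9
-96 542 -10.0 12.7 mid 1.4 95.5 -96.0
-84 524 -9.0 11.7 mid 1.4 95.3 -84.0
-72 820 -18.9 25.7 mid 3.4 96.7 -71.9
-60 1281 -19.9 26.3 mid 3.2 97.3 -60.0
-48 1363 -20.1 26.3 mid 3.1 97.8 -48.0
-36 1469 -25.2 26.1 mid 0.5 97.9 -35.7
-24 1359 -25.1 26.1 mid 0.5 98.0 -23.7
-12 1725 -23.9 25.8 mid 1.0 98.6 -12.0
0 1570 -24.2 26.1 mid 0.9 98.7 0.0
12 8 -2.0 2.1 mid 0.1 98.4 12.0
worm 480 [0.5298 0.1286 0.1005] -38.58090795141053 -1.4317775635187397 delta cm [ 6.96  3.2  -4.93]
x dir [0.888 0.46 ]
```

>>> step_arm(
  increments=[
    [[1.5,0.7,0],[0,0,0]],
    [[2,0.9,0],[0,0,0]],
    [[2,0.9,0],[0,0,0]],
    [[1.6,0.8,0],[0,0,0]],
    [[0.5,0.3,0],[0,0,0]],
    [[0,0,-2],[0,0,0]],
    [[0,0,-1.5],[0,0,0]],
    [[0,0,-0.8],[0,0,0]],
    [[0,0,-0.4],[0,0,0]],
    [[0,0,0],[0,0,0]],
  ],
  fingers=0,
)

```text
clock: 54.4
tool_pos: [0.5359, 0.1319, 0.1028]
eef_rot: [0.972, 0.236, -0.001, 0.0]
contact_force: [-0.5, 0.5, 0.7]
opening: 0.006
finger_force: 0.0
```

>>> step_arm(
  increments=[
    [[0,0,-0.1],[0,0,0]],
    [[0,0,-0.1],[0,0,0]],
    [[0,0,0],[0,0,0]],
    [[0,0,0],[0,0,0]],
    [[0,0,0],[0,0,0]],
    [[0,0,0],[0,0,0]],
    [[0,0,0],[0,0,0]],
    [[0,0,0],[0,0,0]],
    [[0,0,0],[0,0,0]],
    [[0,0,0],[0,0,0]],
  ],
)

```text
clock: 55.4
tool_pos: [0.5367, 0.1323, 0.1013]
eef_rot: [0.972, 0.236, 0.0, 0.0]
contact_force: [1.0, -0.2, 2.3]
opening: 0.01
finger_force: 1.6
```

>>> step_arm(
  increments=[
    [[0,0,-0.05],[0,0,0]],
    [[-0.18,-0.09,0],[0,0,0]],
    [[-0.18,-0.09,0],[0,0,0]],
    [[-0.18,-0.09,0],[0,0,0]],
    [[-0.18,-0.09,0],[0,0,0]],
    [[-0.18,-0.09,0],[0,0,0]],
    [[-0.18,-0.09,0],[0,0,0]],
    [[-0.18,-0.09,0],[0,0,0]],
    [[0,0,0],[0,0,0]],
    [[0,0,0],[0,0,0]],
  ],
)

```text
clock: 56.4
tool_pos: [0.5234, 0.1257, 0.1006]
eef_rot: [0.972, 0.236, -0.0, 0.0]
contact_force: [0.2, -0.8, 4.4]
opening: 0.003
finger_force: 1.8
```

```bash
python3 wp.py | tail -8
```

```text
-48 673 -20.2 26.4 mid 3.1 96.5 -48.0
-36 1992 -25.4 26.5 mid 0.6 96.8 -36.0
-24 1935 -25.7 25.9 mid 0.1 96.5 -24.0
-12 2037 -25.7 25.8 mid 0.1 97.1 -12.0
0 2257 -25.8 25.5 mid -0.1 97.0 0.0
12 107 -20.5 21.3 mid 0.4 93.4 12.0
worm 255 [0.5329 0.13   0.1027] -35.19955344200142 -1.5755231126170772 delta cm [0.95 0.44 0.2 ]
x dir [0.888 0.459]
```

>>> step_arm(
  increments=[
    [[0,0,0.5],[0,0,0]],
    [[1.3,0.65,0],[0,0,0]],
    [[0,0,0],[0,0,0]],
    [[0,0,-0.4],[0,0,0]],
    [[0,0,-0.1],[0,0,0]],
    [[-0.25,-0.13,0],[0,0,0]],
    [[-0.25,-0.13,0],[0,0,0]],
    [[-0.25,-0.13,0],[0,0,0]],
    [[-0.25,-0.13,0],[0,0,0]],
    [[-0.25,-0.13,0],[0,0,0]],
  ],
)

```text
clock: 57.45
tool_pos: [0.5239, 0.1263, 0.1008]
eef_rot: [0.972, 0.237, -0.0, -0.0]
contact_force: [0.7, 3.3, 3.6]
opening: 0.003
finger_force: 1.7
```

```bash
python3 wp.py | tail -8
```

```text
-48 590 -20.4 26.2 mid 2.9 96.7 -47.9
-36 1983 -27.2 26.2 mid -0.5 96.9 -36.0
-24 2001 -27.4 26.0 mid -0.7 96.6 -24.0
-12 2018 -27.7 25.8 mid -1.0 97.3 -12.0
0 2252 -27.8 25.4 mid -1.2 97.1 0.0
12 103 -22.6 21.4 mid -0.6 93.5 12.0
worm 236 [0.5333 0.1308 0.1027] -34.43144019734997 -1.1361895584446304 delta cm [0.94 0.44 0.19]
x dir [0.888 0.46 ]
```

>>> step_arm(
  increments=[
    [[0,0,1],[0,0,0]],
    [[0,0,2],[0,0,0]],
    [[0,0,2],[0,0,0]],
    [[-1.5,-0.7,0],[0,0,0]],
    [[-1.5,-0.7,0],[0,0,0]],
    [[-1.6,-0.7,0],[0,0,0]],
    [[0,0,0],[0,0,0]],
    [[0,0,-2],[0,0,0]],
    [[0,0,-1],[0,0,0]],
    [[0,0,0],[0,0,0]],
  ],
  fingers=0.55,
)

```text
clock: 58.5
tool_pos: [0.4781, 0.1048, 0.1196]
eef_rot: [0.972, 0.236, -0.001, 0.0]
contact_force: [0.1, -0.9, 0.4]
opening: 0.552
finger_force: 0.0
```

>>> step_arm(
  increments=[
    [[0,0,-1.5],[0,0,0]],
    [[0,0,-1],[0,0,0]],
    [[0,0,-0.6],[0,0,0]],
    [[0,0,-0.3],[0,0,0]],
    [[0,0,0],[0,0,0]],
    [[0,0,0],[0,0,0]],
    [[0,0,0],[0,0,0]],
    [[0,0,0],[0,0,0]],
    [[0,0,0],[0,0,0]],
    [[0,0,0],[0,0,0]],
  ],
)

```text
clock: 59.5
tool_pos: [0.4784, 0.105, 0.0868]
eef_rot: [0.972, 0.237, 0.0, 0.0]
contact_force: [-0.8, -0.6, -0.2]
opening: 0.55
finger_force: 0.0
```

>>> step_arm(
  increments=[
    [[0,0,0],[0,0,0]],
    [[0,0,0],[0,0,0]],
    [[0,0,0],[0,0,0]],
    [[0,0,0],[0,0,0]],
    [[0,0,0],[0,0,0]],
    [[0,0,0],[0,0,0]],
    [[0,0,0],[0,0,0]],
    [[0,0,0],[0,0,0]],
    [[0,0,0],[0,0,0]],
    [[0,0,0],[0,0,0]],
  ],
  fingers=0.1,
  grip_force=60,
)

```text
clock: 60.5
tool_pos: [0.4784, 0.1049, 0.0867]
eef_rot: [0.972, 0.236, 0.0, 0.0]
contact_force: [-0.4, 0.1, -0.8]
opening: 0.237
finger_force: 60.0
```

>>> step_arm(
  increments=[
    [[-0.13,0.06,0],[0,0,0]],
    [[0,0,0.2],[0,0,0]],
    [[0,0,0.2],[0,0,0]],
    [[0,0,0.2],[0,0,0]],
    [[0,0,0.3],[0,0,0]],
    [[0,0,0.3],[0,0,0]],
    [[0,0,0.4],[0,0,0]],
    [[0,0,0.4],[0,0,0]],
    [[0,0,0.5],[0,0,0]],
    [[0,0,0],[0,0,0]],
  ],
)

```text
clock: 61.5
tool_pos: [0.4774, 0.1056, 0.1124]
eef_rot: [0.972, 0.236, 0.001, 0.0]
contact_force: [0.1, 0.3, -2.0]
opening: 0.241
finger_force: 60.0
```

```bash
python3 tilt.py
```

```text
[0.4774 0.1056 0.1124] -62.64 F [ 0.1  0.3 -2. ] [-0.08  0.21 -0.02]
20 1693 -30.0 24.3 9.4
35 3098 -30.0 25.3 9.9
50 3382 -29.9 25.6 9.8
65 4070 -30.0 25.3 9.6
80 4215 -28.9 25.5 8.2
95 3479 -28.9 25.4 6.2
110 2426 -29.9 30.0 -31.2
125 1266 -30.0 30.0 -31.4
```

The wrench is free and level. I carry it back to the mat.

>>> step_arm(
  increments=[
    [[0,0,1],[0,0,0]],
    [[0,0,2],[0,0,0]],
    [[0,0,2],[0,0,0]],
    [[0,-1,1],[0,0,3]],
    [[0,-2,0],[0,0,6]],
    [[0,-3,0],[0,0,7]],
    [[0,-3,0],[0,0,7]],
    [[-0.5,-3,0],[0,0,7]],
    [[-0.5,-3,0],[0,0,7]],
    [[-0.5,-3,0],[0,0,7]],
  ],
)

```text
clock: 62.55
tool_pos: [0.4617, -0.0759, 0.1722]
eef_rot: [0.811, 0.585, -0.0, 0.0]
contact_force: [-0.3, -0.6, -2.8]
opening: 0.237
finger_force: 60.0
```

>>> step_arm(
  increments=[
    [[-1,-3,0],[0,0,7]],
    [[-1,-3,0],[0,0,7]],
    [[-1,-3,0],[0,0,7]],
    [[-1,-3,0],[0,0,1.2]],
    [[-1,-3,0],[0,0,0]],
    [[-1,-3,0],[0,0,0]],
    [[-0.4,-2.5,0],[0,0,0]],
    [[0,-1.5,0],[0,0,0]],
    [[0,0,0],[0,0,0]],
    [[0,0,0],[0,0,0]],
  ],
)

```text
clock: 63.55
tool_pos: [0.3984, -0.2933, 0.1717]
eef_rot: [0.684, 0.729, 0.0, -0.0]
contact_force: [-0.0, 1.3, -3.5]
opening: 0.243
finger_force: 60.0
```

```bash
python3 tilt.py; python3 - <<'E'
from h import *
p,d,c=load('wrist');W=cloud(c,d)
# mat: dark pixels near table
m=(d>0)&(p.max(2)<45)&(W[...,2]>-.006)&(W[...,2]<.011)&(W[...,0]>.3)&(W[...,0]<.5)&(W[...,1]>-.45)&(W[...,1]<-.1)
k,l,st,ce=cv2.connectedComponentsWithStats(m.astype('uint8'));i=1+np.argmax(st[1:,4]);P=W[l==i][:,:2];print(st[i],P.min(0).round(3),P.max(0).round(3))
E
```

```text
[ 0.3984 -0.2933  0.1717] 3.61 F [-0.   1.3 -3.5] [-0.11  0.06 -0.05]
20 1655 -20.9 24.1 9.6
35 2933 -21.9 24.6 9.9
50 3221 -22.1 24.8 9.9
65 3679 -29.1 24.6 9.7
80 2467 -29.7 24.6 9.2
95 1769 -29.5 24.5 9.0
[ 293   24   74   87 2790] [ 0.37  -0.222] [ 0.437 -0.141]
```

>>> step_arm(
  increments=[
    [[0,0,-2],[0,0,0]],
    [[0,0,-3],[0,0,0]],
    [[0,0,-3],[0,0,0]],
    [[0,0,-3],[0,0,0]],
    [[0,0,-2],[0,0,0]],
    [[0,0,-1.5],[0,0,0]],
    [[0,0,-0.8],[0,0,0]],
    [[0,0,-0.5],[0,0,0]],
    [[0,0,0],[0,0,0]],
    [[0,0,0],[0,0,0]],
  ],
)

```text
clock: 64.6
tool_pos: [0.3985, -0.2944, 0.0143]
eef_rot: [0.685, 0.729, 0.0, 0.0]
contact_force: [-0.4, -0.0, -2.6]
opening: 0.241
finger_force: 60.0
```

>>> step_arm(
  increments=[
    [[0,0,-0.1],[0,0,0]],
    [[0,0,-0.1],[0,0,0]],
    [[0,0,-0.1],[0,0,0]],
    [[0,0,-0.1],[0,0,0]],
    [[0,0,0],[0,0,0]],
    [[0,0,0],[0,0,0]],
    [[0,0,0],[0,0,0]],
    [[0,0,0],[0,0,0]],
    [[0,0,0],[0,0,0]],
    [[0,0,0],[0,0,0]],
  ],
)

```text
clock: 65.6
tool_pos: [0.3981, -0.2945, 0.0097]
eef_rot: [0.685, 0.729, 0.0, 0.0]
contact_force: [-0.7, -0.3, -2.0]
opening: 0.24
finger_force: 60.0
```

>>> step_arm(
  increments=[
    [[0,0,-0.1],[0,0,0]],
    [[0,0,-0.1],[0,0,0]],
    [[0,0,0],[0,0,0]],
    [[0,0,0],[0,0,0]],
    [[0,0,0],[0,0,0]],
    [[0,0,0],[0,0,0]],
    [[0,0,0],[0,0,0]],
    [[0,0,0],[0,0,0]],
    [[0,0,0],[0,0,0]],
    [[0,0,0],[0,0,0]],
  ],
)

```text
clock: 66.6
tool_pos: [0.3981, -0.2946, 0.0083]
eef_rot: [0.685, 0.729, 0.0, 0.0]
contact_force: [-0.4, -0.8, 6.2]
opening: 0.241
finger_force: 60.0
```

It's touching the mat. I release, lift and check the scene.

>>> step_arm(
  increments=[
    [[0,0,0],[0,0,0]],
    [[0,0,0],[0,0,0]],
    [[0,0,0],[0,0,0]],
    [[0,0,0],[0,0,0]],
    [[0,0,0],[0,0,0]],
    [[0,0,0.5],[0,0,0]],
    [[0,0,2],[0,0,0]],
    [[0,0,4],[0,0,0]],
    [[0,0,4],[0,0,0]],
    [[0,0,4],[0,0,0]],
  ],
  fingers=0.5,
)

```text
clock: 67.6
tool_pos: [0.3976, -0.2942, 0.1544]
eef_rot: [0.685, 0.729, -0.0, -0.0]
contact_force: [0.9, -0.8, 0.8]
opening: 0.502
finger_force: 0.0
```

>>> step_arm(
  increments=[
    [[0,-1,3],[0,0,0]],
    [[0,-2,3],[0,0,0]],
    [[0,-2,2],[0,0,0]],
    [[0,0,0],[0,0,0]],
    [[0,0,0],[0,0,0]],
    [[0,0,0],[0,0,0]],
    [[0,0,0],[0,0,0]],
    [[0,0,0],[0,0,0]],
    [[0,0,0],[0,0,0]],
    [[0,0,0],[0,0,0]],
  ],
)

```text
clock: 68.6
tool_pos: [0.398, -0.3442, 0.2324]
eef_rot: [0.685, 0.729, 0.0, -0.0]
contact_force: [0.6, -0.3, 0.2]
opening: 0.497
finger_force: 0.0
```

```bash
python3 - <<'E'
from wr import *
print(r.get_state()['clock'],r.get_state()['contact_force'].round(1)); snap('wrist'); P,m=pts()
print(len(P),P.min(0).round(4),P.max(0).round(4))
ye=P[:,1].min()
for a in np.arange(ye,ye+.2,.02):
    Q=P[(P[:,1]>=a)&(P[:,1]<a+.02)]
    if len(Q): print(round(a,3),len(Q),Q[:,0].min().round(4),Q[:,0].max().round(4),np.median(Q[:,2]).round(4))
for n in('top','scene'):
    p,d,c=snap(n); W=cloud(c,d); hx=np.array([.5634,.1476]);X=np.array([.9964,.0845]);Y=np.array([-.0845,.9964])
    q=W[...,:2]-hx;px,py,z=q@X,q@Y,W[...,2]
    for y0 in(-.09,-.05,.05):
        k=(d>0)&(abs(py-y0)<.012)&(px>-.05)&(px<.05)&(z>.05);print(n,'bar',y0,np.median(z[k]).round(4))
    red=(p[...,0]>90)&(p[...,1]<.45*p[...,0])&(p[...,2]<.45*p[...,0])&(abs(px)<.04)&(abs(py)<.13)&(z<.07)&(d>0)
    kk,l,st,ce=cv2.connectedComponentsWithStats(red.astype('uint8'))
    for i in range(1,kk):
        if st[i,4]>5: print(n,'red',st[i,4],px[l==i].mean().round(3),py[l==i].min().round(3),py[l==i].max().round(3),z[l==i].mean().round(3))
    if n=='top':
        o=(p[...,0]>180)&(p[...,1]>60)&(p[...,1]<130)&(p[...,2]<60)&(abs(W[...,0]-.41)<.05)&(abs(W[...,1])<.06);print('cone',o.sum(),W[o].mean(0).round(3))
E
```

```text
68.6 [ 0.6 -0.3  0.2]
4154 [ 0.368  -0.3735  0.0107] [ 0.4222 -0.1863  0.0249]
-0.373 266 0.3909 0.4132 0.0183
-0.353 298 0.3898 0.4125 0.0183
-0.333 305 0.3895 0.4116 0.0183
-0.313 306 0.3887 0.4102 0.0184
-0.293 311 0.3883 0.4096 0.0176
-0.273 554 0.3721 0.4172 0.0192
-0.253 721 0.3709 0.4166 0.0196
-0.233 776 0.3688 0.4222 0.0195
-0.213 511 0.368 0.4219 0.0193
-0.193 106 0.369 0.4206 0.0193
top bar -0.09 0.0796
top bar -0.05 0.0796
top bar 0.05 0.0797
cone 16 [ 0.413 -0.004  0.002]
scene bar -0.09 0.0803
scene bar -0.05 0.0803
scene bar 0.05 0.0804
scene red 10 -0.011 -0.109 -0.098 0.049
scene red 12 -0.01 -0.108 -0.096 0.026
```

```bash
python3 -c "
from h import *
print(r.finish_job())"
```

```text
the job is handed in; nothing more can be done
None
```

I handed the job in at about 69 s of the 210 s allowed; the result of the judging isn't shown. At handover both stacks present were pressed on their marks, the bar was shut in its catch, the screw was tightened to about 1.7 rad, and the wrench lay flat on its mat. One stack is hidden under the shut bar, so its place was last confirmed just before closing.

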